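# Set up a grinder spindle on V-blocks for a run-out check

## Robot

A 6-joint arm with a two-finger parallel gripper is mounted at the origin on the work surface. World frame = base frame: x ahead of the robot, y to its left, z up, the work surface at z = 0. Lengths are in m, angles in degrees, forces in N, time in s.
With the tool pointing down it reaches from about 0.35 to 0.975 m from the base axis. Payload 4.9 kg.
Tool frame: the origin (TCP) lies between the finger pads; the fingertips stand 22 mm ahead of it and the grasp point (between the pads) lies 3 mm ahead of it; z points along the fingers, y is the line along which they close (so a half turn about z gives the same grasp; the last joint's range is limited). The gripper opens to 85 mm and grips with 20 to 120 N. Pads are 22 mm wide; open, the fingers measure 114 mm over their backs; the gripper's body (76 mm by 85 mm) begins 54 mm behind the grasp point. The pads swing forward as they close: fully open they stand 13 mm farther back than shut.
Start: joints at [-79.985, 3.019, 92.412, -0, 84.569, -6.818], TCP at [0.181, -0.598, 0.215] pointing down, gripper open.
Joint ranges: [-172.51, 172.51], [-57.92, 126.97], [3.15, 148.05], [-58.71, 238.71], [5.1, 150.11], [-179.66, 179.66]. Speed limits (degrees/s): [147.25, 147.25, 180, 180, 180, 180].

## Interface

Orientations are given as [roll, pitch, yaw] about the fixed x, y, z axes, in that order (R = Rz(yaw) Ry(pitch) Rx(roll)).
In Python, from station import * gives the robot as it stands.
- The arm moves only by the tool arm_command, never from a script. Its argument "moves" is a list of rows, each a list of 2 entries, a list of its own where there are three numbers: the shift along the tool's x, y, z in m, then the turn about the tool's z in rad. A call has exactly 5 rows; each row is the pose to reach, as a shift and turn from the pose commanded when the call began, along the tool's axes at that moment; what a row does not reach only later rows make up. A row lasts 1/8 s, in which the tool goes at most 62.5 mm and 10.7 degrees, less where a joint would pass 70% of its speed; a pose out of reach is approached as far as the arm can. A call with a gripper value outside its range is refused whole. "claw" is the opening, from 0 (shut) to 1 (fully open), set as the call begins (left out, the last holds). The fingers move at their own pace and stop on an object; "grip_force" is the grip in N (left out, the last holds). Time passes only in rows, so rows that repeat a pose let the fingers close, or fill a call up. It gives the time, the measured TCP pose, the force, the opening and the grip force at its end, in the units of the state.
- state(): the state, without advancing time (a new reading comes with each control period).
- snapshot(name): name is "scene" or "top" or "wrist"; returns a dict with "frame" (384x512x3 uint8, red, green, blue), "range_z" (384x512 float32, m along the optical axis (not along the pixel's ray), 0 where there is no reading), "fx", "fy", "cx", "cy" (pixels), "R" (3x3) and "t" (3): a world point X has camera coordinates R X + t; the wrist camera has in their place "hand_eye" (4x4, takes a point from camera to tool coordinates, whose origin is the TCP and whose axes are the flange's). Camera axes: x right, y down, z forward; pixel columns grow to the right and rows downward; lengths in m; the calibration is good to about 2 mm. A picture is of the moment at which its call begins: read the wrist's pose just before it.
- sign_off(): hands the job in; it is judged then, once.
The state is a dict: "time_s": time; "q": joint angles; "qvel": joint speeds; "joint_efforts": joint torques, N m; "eef_pos": TCP position; "tcp_rot": TCP orientation; "ft_force": force on the tool from outside, world axes, zero at the start; "torque": the same for the moment, N m; "width": finger opening in m; "grasp_force": force on a finger pad.
Only numpy, scipy, OpenCV 4.12 (cv2) and the standard library are available. Lean on these libraries where they do the work, as an engineer would, in place of code of your own. Each camera call takes 0.05 s, during which the arm holds its last target. There are 200 camera calls.

## Task

Set up the grinder spindle for a run-out check on the granite plate: stand the low steel V-block on the plate next to the end stop and the tall red one farther along in the same line, their grooves in line with the stop and each where it will carry the middle of its journal, then lay the spindle gently in both grooves, level, its thick end facing the stop with a gap of about a centimetre. Last of all stand the dial gauge upright on the plate behind the spindle (on the side away from the robot), its arm square across the spindle and its stylus above the spindle's middle. Let go of everything.

Things in the scene. Friction and masses are not known exactly. Their poses are not given: they have to be found in the camera images.
- plate: Dark granite surface plate, fixed, 160 (x) by 250 (y) by 40 mm. Origin: centre of its underside, on the bench; x away from the robot, y left along its length (turned up to 0.12 rad). The end stop stands near one end of it, a small dark screw jack with a brass top (28 mm diameter, 46 mm high, fixed, not used) near the other; which end is which changes.
- stop: End stop: pale metal setup block with rows of dark holes, fixed on the plate near one end, 75 (x) by 25 (y) by 50 mm high. Origin: centre of its underside; axes parallel to the plate's. Blocks and spindle lie along its y axis, towards the plate's middle. With a 10 mm gap the low block is about 52 mm, the spindle's middle 102 mm and the tall block 152 mm from the stop's centre.
- vblock_low: Low V-block: bright steel, loose, 0.35 kg, 54 (x, across the groove) by 32 (y, along it) by 36 mm high; 90 degree groove, 36 mm wide, 18 mm deep, along y in its top. Origin: centre of its underside; z up. Starts upright on the bench, yaw within 0.7 rad. Carries the spindle's thick journal, whose axis then lies 40.6 mm above the block's underside.
- vblock_tall: Tall V-block: red sides, bright groove faces, loose, 0.32 kg, 40 (x, across the groove) by 32 (y, along it) by 43 mm high; 90 degree groove, 24 mm wide, 12 mm deep, along y in its top. Origin: centre of its underside; z up. Starts upright on the bench, yaw within 0.7 rad. Carries the spindle's thin journal, axis then 40.6 mm above the block's underside.
- spindle: Grinder spindle: loose stepped steel shaft, 160 mm long, 0.46 kg. Origin: mid-length on its axis; x along the axis to the thin end (may be rolled about x). Thick journal 32 mm diameter, x = -80 to -20 mm; middle part 24 mm, -20 to 20; thin journal 14 mm, 20 to 80. Journal middles at -50 and +50; balances near -15. Starts level in the cradle, axis 70 mm above the bench, thin end to the robot.
- cradle: Wooden cradle, fixed on the bench between robot and plate, yaw within 0.25 rad: board 130 (x) by 50 (y) by 10 mm with two notched uprights, 14 mm thick and up to 72 mm high, at x = +50 (thick journal) and -50 mm (thin journal). Origin: centre of its underside; x along the spindle, away from the robot. Between the uprights the spindle is free to grip.
- dial: Dial gauge, loose, 0.45 kg: black base 44 (x) by 40 (y) by 40 mm; steel post 12 mm diameter up from its origin (centre of underside) to z = 145 mm, free to grip above 100; arm along -x to a dial 36 mm wide, white face up at z = 91 mm. Stylus at x = -70 mm, y = 0, tip at z = 57 mm: when set up, 4 mm above the spindle. Starts upright on the bench, yaw 1.2 to 1.9 rad; set up, -x faces the robot.
Mind the look-alikes: they are no part of the job. Leave any blue or orange look-alike of the dial alone.

How it is judged (in metres and radians):
On the way, in this order (a step that is already met when the one before it is completed fails the run):
1. both V-blocks stand on the plate in line with the stop, the low one next to it, the tall one farther along (z of vblock_low in the frame of plate between 0.037 and 0.0435 m and angle between each of vblock_low, vblock_tall's own z axis and vertical below 0.06 rad and x of vblock_low in the frame of plate between -0.08 and 0.08 m and y of vblock_low in the frame of plate between -0.125 and 0.125 m and z of vblock_tall in the frame of plate between 0.037 and 0.0435 m and x of vblock_tall in the frame of plate between -0.08 and 0.08 m and y of vblock_tall in the frame of plate between -0.125 and 0.125 m and x of vblock_low in the frame of stop between -0.014 and 0.014 m and x of vblock_tall in the frame of stop between -0.014 and 0.014 m and horizontal distance between vblock_low and stop between 0.034 and 0.074 m and horizontal distance between vblock_tall and stop above 0.12 m and horizontal distance between vblock_low and vblock_tall between 0.078 and 0.122 m and angle between the y axis of each of vblock_low, vblock_tall and the y axis of stop, either way round below 0.14 rad and linear speed of each of vblock_low, vblock_tall below 0.01 m/s and angular speed of each of vblock_low, vblock_tall below 0.1 rad/s), for 0.2 s.
2. the spindle lies level in both V-blocks, thick end facing the stop (x of vblock_low in the frame of spindle between -0.064 and -0.036 m and x of vblock_tall in the frame of spindle between 0.036 and 0.064 m and x of spindle in the frame of vblock_low between -0.01 and 0.01 m and x of spindle in the frame of vblock_tall between -0.01 and 0.01 m and z of spindle in the frame of plate between 0.0775 and 0.0835 m and angle between spindle's own x axis and vertical between 1.531 and 1.611 rad and x of stop in the frame of spindle between -0.1185 and -0.0905 m and angle between the x axis of spindle and the y axis of stop, either way round below 0.14 rad and linear speed of spindle below 0.01 m/s and angular speed of spindle below 0.1 rad/s), for 0.2 s.
3. the dial gauge stands on the plate behind the spindle, stylus above its middle (z of dial in the frame of plate between 0.037 and 0.0435 m and angle between dial's own z axis and vertical below 0.06 rad and x of dial in the frame of plate between -0.08 and 0.08 m and y of dial in the frame of plate between -0.125 and 0.125 m and x of spindle in the frame of dial between -0.08 and -0.06 m and y of spindle in the frame of dial between -0.012 and 0.012 m and angle between the y axis of dial and the x axis of spindle, either way round below 0.26 rad and x of dial in the frame of plate above 0 m and linear speed of dial below 0.01 m/s and angular speed of dial below 0.1 rad/s), for 0.2 s.
At the end, for the whole second after the job is handed in: Blocks upright on the plate, 14 mm off the stop's line at most; spindle level (2.3 deg) in both, each block within 14 mm of its journal's middle, thick end 0 to 26 mm from the stop; dial on the plate behind, stylus within 10 mm of the axis and 12 mm of the middle; all at rest (all of step 1 and all of step 2 and all of step 3); the robot touches nothing.
It fails at once if the spindle is dropped (let go from more than about 10 mm) (contact force between the fingers and spindle below 0.1 N and linear speed of spindle above 0.44 m/s).
It fails at once if the spindle is pressed hard into a V-block (over 60 N) (contact force between spindle and vblock_low above 60 N or contact force between spindle and vblock_tall above 60 N).
It fails at once if the dial gauge is tipped over (more than 35 degrees) (angle between dial's own z axis and vertical above 0.6 rad).
It also fails if it takes over 122 s, if anything falls off the work surface, if the arm or the gripper's body presses on something with over 40 N, if the wrist force passes 120 N, or if a joint passes its speed limit or range.

## Working session

There is one attempt and no reset: what is moved stays moved. The work goes in short steps, Python scripts to look and compute and a tool call to move; the robot and the scene stay as the last step left them, time stands still between calls to the robot, and variables do not carry over. Pictures are saved under pics/ and viewed, at most 14 in all, crops included, and the job is handed in when it is done.

Besides the shell and the picture viewer there is one more tool, called after "Call:" by a JSON object that holds its "fn" and its "kwargs", one argument or row to a line. arm_command: Moves the arm, as the interface text tells. Its arguments: {"type":"object","properties":{"moves":{"type":"array","items":{"type":"array"}},"claw":{"type":"number"},"grip_force":{"type":"number"}},"required":["moves"]}

```bash
ls; mkdir -p pics; cat > h.py <<'E'
from station import *
import numpy as np, cv2
def save(s,n): cv2.imwrite(f'pics/{n}.png', s['frame'][:,:,::-1])
def cloud(s, st=None):
    z=s['range_z']; v,u=np.mgrid[:z.shape[0],:z.shape[1]]
    P=np.stack([(u-s['cx'])/s['fx']*z,(v-s['cy'])/s['fy']*z,z],-1)
    if 'R' in s: W=(P-np.array(s['t']))@np.array(s['R'])
    else:
        from scipy.spatial.transform import Rotation as Ro
        H=np.array(s['hand_eye']); T=P@H[:3,:3].T+H[:3,3]
        R=Ro.from_euler('xyz',st['tcp_rot'],degrees=True).as_matrix()
        W=T@R.T+np.array(st['eef_pos'])
    W[z==0]=np.nan
    return W
E
python3 - <<'E'
from h import *
print(state())
a=snapshot('top');b=snapshot('scene')
np.savez('s0.npz',top=a['frame'],topW=cloud(a),sc=b['frame'],scW=cloud(b))
for k in('fx','cx','cy','R','t'):print(k,a[k],b[k])
save(a,'top0');save(b,'scene0')
E
```

```text
pics
{'time_s': 0.0, 'q': array([-7.99865929e+01,  3.05730437e+00,  9.24914285e+01, -9.15776049e-04,
        8.45668878e+01, -6.81794156e+00]), 'qvel': array([-0.00453456, -0.04965526, -0.08243093, -0.08446175,  0.02521533,
        0.01121886]), 'joint_efforts': array([-1.58055245e-04, -3.93681979e+01, -3.70174634e+01, -8.26170390e-05,
        7.07065308e-03, -2.81567665e-06]), 'eef_pos': array([ 0.18085812, -0.59758839,  0.21326946]), 'tcp_rot': array([-1.79885089e+02, -1.28208554e-02,  1.68314235e+01]), 'ft_force': array([ 0.31361386, -0.21131292,  0.14612282]), 'torque': array([-0.00801897,  0.00959353,  0.03817475]), 'grasp_force': 0.0, 'width': 0.08533011670939086}
fx 440.5280339559475 395.4385640741476
cx 256.11073719240954 251.1486696515464
cy 191.48308524185754 194.83550030163295
R [[ 1.00922398e-03 -9.99995013e-01 -2.99243070e-03]
 [-9.98318230e-01 -8.34072666e-04 -5.79656512e-02]
 [ 5.79628662e-02  3.04589845e-03 -9.98314093e-01]] [[-0.15690591  0.98758829 -0.00706463]
 [ 0.85546502  0.13233297 -0.50066714]
 [-0.49351812 -0.08460118 -0.86561106]]
t [-0.07207503  0.49342689  1.32367738] [ 0.1224876  -0.36988476  1.3410116 ]
```

View pics/top0.png

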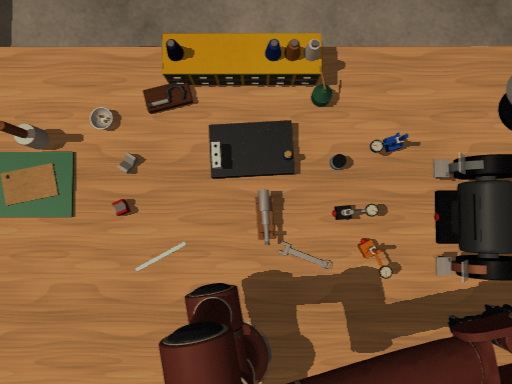

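View pics/scene0.png

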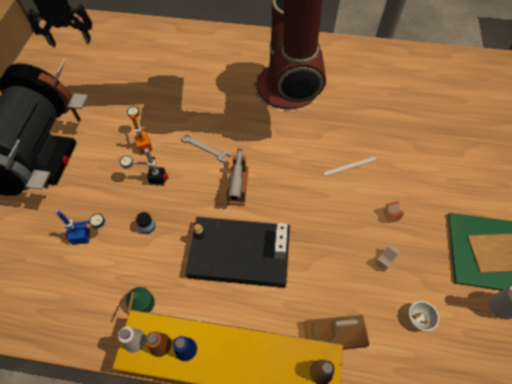

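The top view shows the stop at the left (+y) end of the plate at (215,155), with the jack at (288,154). The steel V-block is at (128,162), the red one at (121,207) and the spindle at (266,215). There are three dial-like gauges: black base (345,212), blue (393,143) and orange (372,250). The black one fits the description. I'll measure from the point clouds and confirm in one crop.

```bash
cat > m.py <<'E'
from h import *
d=np.load('s0.npz')
def rect(W,x0,x1,y0,y1,z0,z1,n,biggest=True):
    m=(W[...,0]>x0)&(W[...,0]<x1)&(W[...,1]>y0)&(W[...,1]<y1)&(W[...,2]>z0)&(W[...,2]<z1)
    p=W[m]
    if len(p)<6: print(n,len(p));return
    r=cv2.minAreaRect((p[:,:2]*1000).astype(np.float32))
    print(n,len(p),'c',np.round(r[0],1),'size',np.round(r[1],1),'ang',round(r[2],1),'z',np.round(np.percentile(p[:,2],[5,50,95])*1000,1),'mean',np.round(p.mean(0)*1000,1))
for k in('topW','scW'):
    W=d[k]; print(k)
    if k=='topW':
        for n,(u,v) in dict(bench=(330,180),low=(128,162),tall=(121,207),plate=(250,150),stop=(215,155),jack=(288,154),spin=(266,215),dbase=(340,212),dface=(372,210),cup=(338,162)).items(): print(n,np.round(W[v,u]*1000,1))
        A=W
    else: A=W
    c=lambda u,v:d['topW'][v,u]
    x,y,_=c(250,150); rect(A,x-.12,x+.12,y-.16,y+.16,.032,.05,'plate'); rect(A,x-.12,x+.12,y+.03,y+.16,.075,.1,'stop');rect(A,x-.12,x+.12,y-.16,y-.04,.07,.1,'jack')
    x,y,_=c(128,162); rect(A,x-.06,x+.06,y-.06,y+.06,.012,.06,'low')
    x,y,_=c(121,207); rect(A,x-.06,x+.06,y-.06,y+.06,.012,.06,'tall')
    x,y,_=c(266,215); rect(A,x-.12,x+.12,y-.06,y+.06,.074,.1,'spin');rect(A,x-.12,x+.12,y-.06,y+.06,.005,.016,'cradleboard')
    x,y,_=c(350,212); rect(A,x-.05,x+.05,y-.12,y+.06,.03,.05,'dbase'); rect(A,x-.05,x+.05,y-.12,y+.06,.085,.1,'dface');rect(A,x-.05,x+.05,y-.12,y+.06,.11,.16,'post')
f=d['top'][:,:,::-1]
g=lambda u,v,w,h:cv2.resize(f[v:v+h,u:u+w],(400,300),interpolation=cv2.INTER_CUBIC)
f2=d['sc'][:,:,::-1]
g2=lambda u,v,w,h:cv2.resize(f2[v:v+h,u:u+w],(400,300),interpolation=cv2.INTER_CUBIC)
cv2.imwrite('pics/crop1.png',np.vstack([np.hstack([g(90,142,100,75),g(320,130,100,75)]),np.hstack([g(316,185,80,60),g2(110,90,100,75)])]))
E
python3 m.py
```

```text
topW
bench [ 530.  -298.8   -1.5]
low [582.9 318.5  17.2]
tall [445.6 332.3  33.2]
plate [615.8 -53.3  44.4]
stop [593.6  46.2  94.3]
jack [ 597.8 -163.8   86.1]
spin [ 421.9 -100.4   76.8]
dbase [ 431.2 -320.9   39.2]
dface [ 436.5 -403.8   86.1]
cup [ 579.  -314.2   51.8]
plate 4092 c [621.7 -57.4] size [161.2 250.3] ang 3.1 z [35.4 39.8 44.2] mean [622.3 -62.4  39.8]
stop 236 c [596.4  44. ] size [74.6 25.8] ang 3.2 z [83.6 89.6 94.2] mean [595.6  43.3  89.3]
jack 39 c [ 599.5 -164.6] size [18.  17.1] ang 87.9 z [71.3 84.9 90. ] mean [ 599.  -164.2   82.2]
low 223 c [581.  317.9] size [34.3 54.1] ang 57.2 z [14.9 29.4 38.5] mean [579.5 316.2  28.4]
tall 191 c [445.8 334.5] size [41.1 33.8] ang 23.1 z [19.5 37.8 45.4] mean [445.8 332.1  36. ]
spin 390 c [415.4 -98. ] size [159.2  30.9] ang 3.5 z [75.1 80.6 86.9] mean [432.5 -97.1  80.7]
cradleboard 400 c [ 422.8 -100. ] size [119.1 237.4] ang 89.9 z [ 5.3  8.6 13.8] mean [ 401.4 -104.4    9. ]
dbase 139 c [ 430.8 -329.2] size [39.4 49.5] ang 5.2 z [34.3 39.5 44.8] mean [ 432.3 -326.1   39.6]
dface 196 c [ 432.9 -372.1] size [34.8 9
[... 454 characters left out ...]
1.7]
low 309 c [581.3 319.2] size [31.5 57.4] ang 57.4 z [17.9 31.1 37.8] mean [583.1 318.3  29.3]
tall 275 c [446.2 336.5] size [41.4 35.3] ang 23.7 z [16.2 35.9 44.6] mean [449.9 334.6  34.2]
spin 391 c [417.3 -96.8] size [160.7  30.5] ang 5.1 z [75.  81.3 87.2] mean [438.7 -94.4  81.2]
cradleboard 280 c [ 403.7 -108.4] size [205.9 103.4] ang 1.8 z [ 5.7  9.8 14.3] mean [ 401.6 -101.1    9.7]
dbase 193 c [ 431.1 -324.9] size [40.4 54.9] ang 6.7 z [31.7 39.9 45.6] mean [ 435.3 -327.    39.7]
dface 207 c [ 429.9 -370. ] size [38.1 96. ] ang 12.5 z [85.7 90.1 93.5] mean [ 435.5 -377.8   89.9]
post 51 c [ 432.2 -330.1] size [12.3 11.2] ang 61.5 z [113.7 133.5 145.3] mean [ 433.1 -329.2  132. ]
```

View pics/crop1.png

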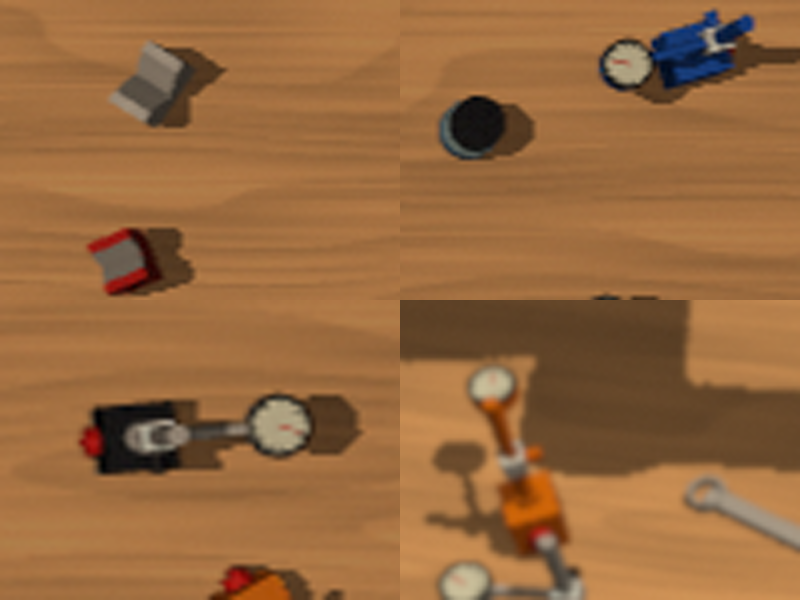

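The crop shows the steel block (upper left), the red one below it, and the black-base dial with its arm to the right; the blue and orange gauges are the decoys. The measured sizes and heights match the given ones. First move: go above the low block.

```bash
cat > go.py <<'E'
import sys
from h import *
from scipy.spatial.transform import Rotation as Ro
s=state(); x,y,z,yaw=map(float,sys.argv[1:5])
p=s['eef_pos']; r=s['tcp_rot']
R=Ro.from_euler('xyz',r,degrees=True).as_matrix()
d=np.array([x,y,z])/1000-p
turn=-((yaw-r[2]+180)%360-180)
print('t',round(s['time_s'],2),'pos',np.round(p*1000,1),'rpy',np.round(r,2),'q6',round(s['q'][5],1),'F',np.round(s['ft_force'],1),'w',round(s['width']*1000,1))
print('shift',np.round(R.T@d,4),'turn',round(np.radians(turn),4),'rows',round(max(np.linalg.norm(d)/.0625,abs(turn)/10.7),1))
E
python3 go.py 581.2 318.5 120 57.2
```

```text
t 0.1 pos [ 180.9 -597.6  213.4] rpy [-1.7989e+02 -1.0000e-02  1.6830e+01] q6 -6.8 F [-0.3 -0.   0.1] w 85.3
shift [ 0.6484 -0.7608  0.0949] turn -0.7045 rows 16.1
```

Call:
{"fn": "arm_command", "kwargs": {
  "moves": [
    [[0.2, -0.235, 0], 0],
    [[0.2, -0.235, 0], 0],
    [[0.2, -0.235, 0], 0],
    [[0.2, -0.235, 0], 0],
    [[0.2, -0.235, 0], 0]
  ],
  "claw": 1,
  "grip_force": 60
}}

```text
time_s: 0.72
eef_pos: [0.3047, -0.3132, 0.214]
tcp_rot: [-180.0, -0.0, 16.8]
ft_force: [1.3, -0.4, 0.2]
width: 0.0856
grasp_force: 0.0
```

Call:
{"fn": "arm_command", "kwargs": {
  "moves": [
    [[0.2, -0.235, 0], 0],
    [[0.2, -0.235, 0], 0],
    [[0.2, -0.235, 0], 0],
    [[0.2, -0.235, 0], 0],
    [[0.2, -0.235, 0], 0]
  ]
}}

```text
time_s: 1.35
eef_pos: [0.428, -0.0303, 0.2143]
tcp_rot: [180.0, -0.0, 16.9]
ft_force: [0.9, -0.2, 0.7]
width: 0.0856
grasp_force: 0.0
```

Call:
{"fn": "arm_command", "kwargs": {
  "moves": [
    [[0.2, -0.235, 0], 0],
    [[0.2, -0.235, 0], 0],
    [[0.2, -0.235, 0], 0],
    [[0.2, -0.235, 0], 0],
    [[0.2, -0.235, 0], 0]
  ]
}}

```text
time_s: 1.98
eef_pos: [0.5514, 0.2525, 0.2139]
tcp_rot: [180.0, 0.0, 16.9]
ft_force: [1.4, -0.7, 0.3]
width: 0.0853
grasp_force: 0.0
```

Call:
{"fn": "arm_command", "kwargs": {
  "moves": [
    [[0.048, -0.055, 0.08], -0.7],
    [[0.048, -0.055, 0.08], -0.7],
    [[0.048, -0.055, 0.08], -0.7],
    [[0.048, -0.055, 0.08], -0.7],
    [[0.048, -0.055, 0.08], -0.7]
  ]
}}

```text
time_s: 2.6
eef_pos: [0.5807, 0.3168, 0.1337]
tcp_rot: [-180.0, 0.1, 56.9]
ft_force: [-0.8, -0.7, 0.4]
width: 0.0855
grasp_force: 0.0
```

```bash
python3 go.py 581.2 318.5 120 57.2
```

```text
t 2.6 pos [580.7 316.8 133.7] rpy [-1.7996e+02  7.0000e-02  5.6860e+01] q6 55.3 F [-0.8 -0.7  0.4] w 85.5
shift [ 0.0017 -0.0005  0.0137] turn -0.006 rows 0.2
```

Call:
{"fn": "arm_command", "kwargs": {
  "moves": [
    [[0.002, 0, 0.05], 0],
    [[0.002, 0, 0.09], 0],
    [[0.002, 0, 0.107], 0],
    [[0.002, 0, 0.107], 0],
    [[0.002, 0, 0.107], 0]
  ]
}}

```text
time_s: 3.22
eef_pos: [0.5837, 0.3192, 0.0298]
tcp_rot: [179.9, -0.2, 56.9]
ft_force: [0.8, 1.0, 0.1]
width: 0.0853
grasp_force: 0.0
```

Call:
{"fn": "arm_command", "kwargs": {
  "moves": [
    [[0, 0, 0], 0],
    [[0, 0, 0], 0],
    [[0, 0, 0], 0],
    [[0, 0, 0], 0],
    [[0, 0, 0], 0]
  ],
  "claw": 0
}}

```text
time_s: 3.85
eef_pos: [0.5822, 0.3185, 0.0274]
tcp_rot: [-180.0, 0.0, 56.9]
ft_force: [0.4, 0.7, -0.3]
width: -0.0003
grasp_force: 0.0
```

Call:
{"fn": "arm_command", "kwargs": {
  "moves": [
    [[0, 0, 0], 0],
    [[0, 0, -0.01], 0],
    [[0, 0, -0.04], 0],
    [[0, 0, -0.08], 0],
    [[0, 0, -0.11], 0]
  ]
}}

```text
time_s: 4.47
eef_pos: [0.583, 0.3189, 0.1405]
tcp_rot: [179.9, -0.1, 56.9]
ft_force: [1.3, -0.6, 1.0]
width: 0.0001
grasp_force: 0.0
```

```bash
python3 go.py 599.8 -7 130 93.1
```

```text
t 4.47 pos [583.  318.9 140.5] rpy [ 1.7991e+02 -1.3000e-01  5.6940e+01] q6 55.3 F [ 1.3 -0.6  1. ] w 0.1
shift [-0.264   0.1919  0.0102] turn -0.6311 rows 5.2
```

The gripper closed fully on nothing. I'll take a look.

```bash
python3 - <<'E'
from h import *
st=state()
w=snapshot('wrist');t=snapshot('scene')
H=np.array(w['hand_eye']);print(np.round(H,3))
i=np.hstack([cv2.resize(w['frame'],(400,300)),cv2.resize(t['frame'][130:330,280:500],(400,300))])
cv2.imwrite('pics/w1.png',i[:,:,::-1])
W=cloud(w,st); 
for p in [(100,256),(192,256),(300,256)]: print(W[p])
E
```

```text
[[ 0.    -0.956 -0.293  0.075]
 [ 1.     0.001 -0.001 -0.001]
 [ 0.001 -0.293  0.956 -0.16 ]
 [ 0.     0.     0.     1.   ]]
[0.62126428 0.37855094 0.00192948]
[0.57794127 0.31193307 0.01815124]
[0.58286039 0.32013828 0.19455913]
```

View pics/w1.png

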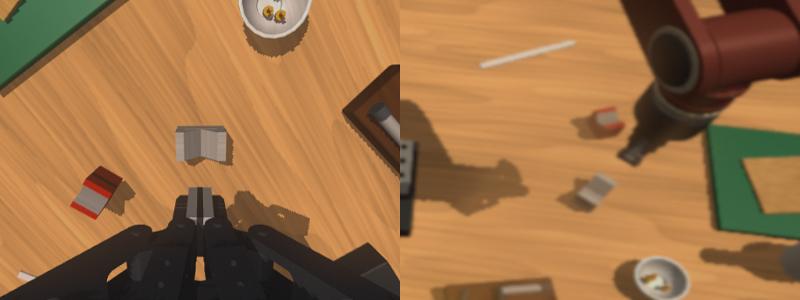

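The wrist view shows the block still in place at about (202,145), with its groove along the tool's x. So the fingers must have closed clear of it. I'll check fingertip and block positions in the wrist cloud.

```bash
python3 - <<'E'
from h import *
st=state();w=snapshot('wrist');W=cloud(w,st)
print(st['eef_pos'],st['time_s'])
for r in range(150,320,8): print(r,np.round(W[r,250]*1000,0),np.round(W[r,262]*1000,0))
m=(W[...,2]>.012)&(W[...,2]<.05)&(np.hypot(W[...,0]-.581,W[...,1]-.318)<.06)
p=W[m];print(len(p),cv2.minAreaRect((p[:,:2]*1000).astype(np.float32)))
m=(W[...,2]>.02)&(W[...,2]<.06)&(np.hypot(W[...,0]-.446,W[...,1]-.335)<.05)
p=W[m];print(len(p),cv2.minAreaRect((p[:,:2]*1000).astype(np.float32)))
E
```

```text
[0.58521785 0.31981482 0.14380667] 4.575
150 [595. 345.   1.] [605. 339.   1.]
158 [591. 339.   0.] [601. 333.   0.]
166 [589. 335.  17.] [598. 329.  16.]
174 [586. 331.  24.] [595. 325.  26.]
182 [582. 324.  23.] [591. 319.  26.]
190 [577. 318.  21.] [587. 313.  24.]
198 [573. 312.  22.] [583. 307.  26.]
206 [565. 299.  -0.] [575. 293.  -0.]
214 [560. 292.   0.] [570. 286.  -1.]
222 [556. 285.   1.] [566. 279.   0.]
230 [551. 278.   0.] [561. 272.   1.]
238 [546. 271.   0.] [557. 265.   1.]
246 [589. 331. 174.] [593. 328. 173.]
254 [588. 330. 179.] [593. 328. 180.]
262 [589. 331. 188.] [592. 328. 187.]
270 [588. 330. 193.] [592. 328. 194.]
278 [589. 331. 200.] [592. 328. 198.]
286 [586. 328. 199.] [592. 329. 205.]
294 [586. 327. 203.] [592. 328. 209.]
302 [586. 327. 208.] [590. 326. 209.]
310 [584. 324. 207.] [588. 322. 208.]
318 [582. 321. 207.] [586. 320. 208.]
2511 ((583.8765869140625, 320.1794128417969), (32.82048034667969, 54.20965576171875), 58.20086669921875)
1990 ((448.980712890625, 337.1540222167969), (41.73493194580078, 32.03820037841797), 23.41778564453125)
```

```bash
python3 - <<'E'
from h import *
st=state();w=snapshot('wrist');W=cloud(w,st);p=st['eef_pos'];print(p,w['fx'],w['cy'])
m=(w['range_z']>0)&(w['range_z']<.2)
q=(W[m]-p)*1000
print('wrist: fingers z rel TCP min',np.percentile(q[:,2],[0,1,5]),'near-centre min',q[np.hypot(q[:,0],q[:,1])<25][:,2].min())
for n in('scene','top'):
    s=snapshot(n);C=(cloud(s)-p)*1000
    m=(np.hypot(C[...,0],C[...,1])<35)&(C[...,2]>-70)&(C[...,2]<80)
    print(n,m.sum(),np.sort(C[m][:,2])[:12].round())
    P=np.array(s['R'])@p+np.array(s['t']);print('TCP px',s['fx']*P[0]/P[2]+s['cx'],s['fy']*P[1]/P[2]+s['cy'])
    if n=='scene':
        u,v=int(s['fx']*P[0]/P[2]+s['cx']),int(s['fy']*P[1]/P[2]+s['cy'])
        c=s['frame'][v-40:v+40,u-50:u+50].copy();c[40,50]=[0,255,0]
        cv2.imwrite('pics/tip.png',cv2.resize(c,(700,560),interpolation=cv2.INTER_NEAREST)[:,:,::-1])
E
```

```text
[0.58385038 0.31926135 0.1408252 ] 326.8636871491998 194.84589385095163
wrist: fingers z rel TCP min [20.46698352 29.52922928 48.20890011] near-centre min 20.46698351659007
scene 43 [58. 59. 59. 59. 60. 60. 61. 61. 61. 61. 61. 62.]
TCP px 402.1487940420121 239.15848758612023
top 91 [15. 17. 17. 17. 18. 21. 22. 23. 24. 24. 24. 26.]
TCP px 114.62170667485498 156.08219546961377
```

View pics/tip.png

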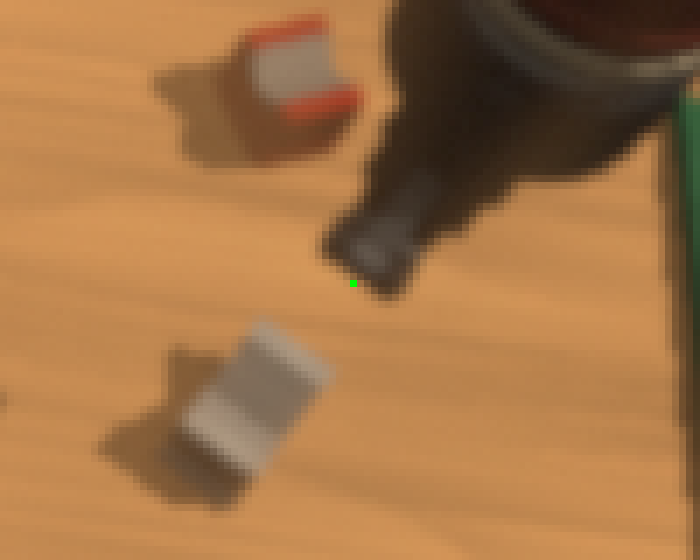

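The scene crop shows the shut fingertips ending just above and behind the reported TCP (green dot). The wrist cloud puts them about 20 mm behind the TCP instead of 22 mm ahead, which explains the empty grasp. I'll open, line up and descend in force-checked steps.

Call:
{"fn": "arm_command", "kwargs": {
  "moves": [
    [[0, 0, 0.03], 0],
    [[0, 0, 0.07], 0],
    [[0, 0, 0.1], 0],
    [[0, 0, 0.117], 0],
    [[0, 0, 0.117], 0]
  ],
  "claw": 1
}}

```text
time_s: 5.4
eef_pos: [0.5806, 0.3179, 0.018]
tcp_rot: [-179.9, 0.2, 56.9]
ft_force: [-0.8, -1.0, 0.3]
width: 0.0855
grasp_force: 0.0
```

Call:
{"fn": "arm_command", "kwargs": {
  "moves": [
    [[0, 0, 0.005], 0],
    [[0, 0, 0.01], 0],
    [[0, 0, 0.016], 0],
    [[0, 0, 0.016], 0],
    [[0, 0, 0.016], 0]
  ]
}}

```text
time_s: 6.02
eef_pos: [0.5823, 0.3186, 0.0047]
tcp_rot: [180.0, -0.0, 56.9]
ft_force: [0.5, 0.2, 1.1]
width: 0.0851
grasp_force: 0.0
```

```bash
python3 go.py 582 319.2 0 57.4; python3 - <<'E'
from h import *
st=state();p=st['eef_pos'];s=snapshot('scene');w=snapshot('wrist');W=cloud(w,st)
P=np.array(s['R'])@p+np.array(s['t']);u,v=int(s['fx']*P[0]/P[2]+s['cx']),int(s['fy']*P[1]/P[2]+s['cy'])
c=cv2.resize(s['frame'][v-50:v+40,u-60:u+60],(400,300),interpolation=cv2.INTER_CUBIC)
cv2.imwrite('pics/d1.png',np.hstack([c,cv2.resize(w['frame'],(400,300))])[:,:,::-1])
E
```

```text
t 6.03 pos [582.3 318.6   4.7] rpy [ 1.7999e+02 -1.0000e-02  5.6940e+01] q6 55.3 F [0.5 0.2 1.1] w 85.1
shift [ 0.0003 -0.0006  0.0047] turn -0.008 rows 0.1
```

View pics/d1.png

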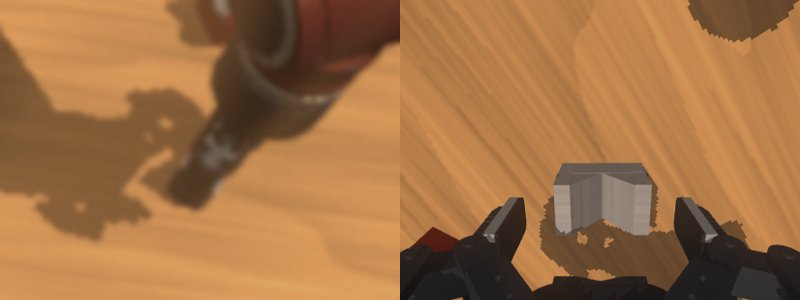

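The wrist view shows open fingers on either side of the block, still well above the bench. Going lower.

Call:
{"fn": "arm_command", "kwargs": {
  "moves": [
    [[0, 0, 0.004], 0],
    [[0, 0, 0.01], 0],
    [[0, 0, 0.016], 0],
    [[0, 0, 0.018], 0],
    [[0, 0, 0.018], 0]
  ]
}}

```text
time_s: 6.75
eef_pos: [0.582, 0.3185, -0.0139]
tcp_rot: [-180.0, 0.0, 56.9]
ft_force: [-0.2, 0.3, 0.5]
width: 0.0856
grasp_force: 0.0
```

Call:
{"fn": "arm_command", "kwargs": {
  "moves": [
    [[0, 0, 0], 0],
    [[0, 0, 0], 0],
    [[0, 0, 0], 0],
    [[0, 0, 0], 0],
    [[0, 0, 0], 0]
  ],
  "claw": 0
}}

```text
time_s: 7.38
eef_pos: [0.5829, 0.3188, -0.0127]
tcp_rot: [179.9, -0.1, 56.9]
ft_force: [1.0, -0.2, 3.6]
width: 0.0534
grasp_force: 65.9
```

Gripped at 53.4 mm. Now lift.

Call:
{"fn": "arm_command", "kwargs": {
  "moves": [
    [[0, 0, -0.01], 0],
    [[0, 0, -0.04], 0],
    [[0, 0, -0.08], 0],
    [[0, 0, -0.11], 0],
    [[0, 0, -0.12], 0]
  ]
}}

```text
time_s: 8.0
eef_pos: [0.5826, 0.3189, 0.1082]
tcp_rot: [179.9, -0.1, 56.9]
ft_force: [0.0, 0.5, -4.0]
width: 0.0531
grasp_force: 65.5
```

```bash
python3 go.py 599.8 -7 105 93.1; python3 - <<'E'
from h import *
st=state();w=snapshot('wrist')
cv2.imwrite('pics/g1.png',w['frame'][:,:,::-1])
W=cloud(w,st);m=(W[...,2]>.03)&(np.hypot(W[...,0]-.583,W[...,1]-.319)<.05)&(w['range_z']<.3)
for r in range(180,300,6): print(r,[tuple(np.round(W[r,c]*1000).astype(int)) for c in (215,256,300)])
E
```

```text
t 8.0 pos [582.6 318.9 108.2] rpy [ 1.7995e+02 -9.0000e-02  5.6950e+01] q6 55.3 F [ 0.   0.5 -4. ] w 53.1
shift [-0.2637  0.1922  0.0029] turn -0.631 rows 5.2
180 [(np.int64(557), np.int64(343), np.int64(1)), (np.int64(585), np.int64(324), np.int64(0)), (np.int64(617), np.int64(304), np.int64(0))]
186 [(np.int64(553), np.int64(339), np.int64(1)), (np.int64(583), np.int64(320), np.int64(2)), (np.int64(614), np.int64(300), np.int64(0))]
192 [(np.int64(550), np.int64(335), np.int64(1)), (np.int64(580), np.int64(316), np.int64(1)), (np.int64(611), np.int64(295), np.int64(0))]
198 [(np.int64(547), np.int64(330), np.int64(0)), (np.int64(577), np.int64(311), np.int64(0)), (np.int64(609), np.int64(290), np.int64(1))]
204 [(np.int64(544), np.int64(326), np.int64(1)), (np.int64(574), np.int64(306), np.int64(0)), (np.int64(606), np.int64(286), np.int64(0))]
210 [(np.int64(541), np.int64(322), np.int64(2)), (np.int64(571), np.int64(302), np.int64(1)), (np.int64(603), np.int64(281), np.int64(0))]
216 [(np.int64(538), np.int64(317), np.int64(0)), (np.int64(568), np.int64(297), np.int64(0)), (np.in
[... 1236 characters left out ...]
(336), np.int64(156)), (np.int64(583), np.int64(320), np.int64(141)), (np.int64(602), np.int64(319), np.int64(157))]
276 [(np.int64(572), np.int64(334), np.int64(155)), (np.int64(581), np.int64(317), np.int64(139)), (np.int64(601), np.int64(317), np.int64(157))]
282 [(np.int64(571), np.int64(332), np.int64(156)), (np.int64(579), np.int64(315), np.int64(140)), (np.int64(599), np.int64(314), np.int64(157))]
288 [(np.int64(570), np.int64(330), np.int64(156)), (np.int64(578), np.int64(312), np.int64(140)), (np.int64(598), np.int64(312), np.int64(157))]
294 [(np.int64(568), np.int64(328), np.int64(157)), (np.int64(576), np.int64(310), np.int64(140)), (np.int64(597), np.int64(310), np.int64(157))]
```

View pics/g1.png

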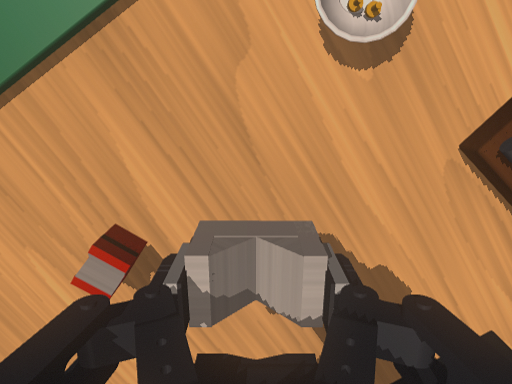

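The block is held square with its top at z≈157 mm and its underside at TCP+13 mm, centred within 2 mm. Carry it over the plate.

Call:
{"fn": "arm_command", "kwargs": {
  "moves": [
    [[-0.03, 0.02, 0], -0.08],
    [[-0.08, 0.06, 0], -0.2],
    [[-0.13, 0.095, 0], -0.33],
    [[-0.18, 0.13, 0], -0.46],
    [[-0.22, 0.16, 0], -0.55]
  ]
}}

```text
time_s: 8.68
eef_pos: [0.5942, 0.0448, 0.1038]
tcp_rot: [-179.7, -0.0, 88.6]
ft_force: [1.0, 1.8, -4.8]
width: 0.0533
grasp_force: 65.3
```

```bash
python3 go.py 599.8 -9 80 93.1
```

```text
t 8.68 pos [594.2  44.8 103.8] rpy [-179.74   -0.     88.59] q6 -1.4 F [ 1.   1.8 -4.8] w 53.3
shift [-0.0536  0.007   0.0237] turn -0.0787 rows 0.9
```

Call:
{"fn": "arm_command", "kwargs": {
  "moves": [
    [[-0.025, 0.004, 0], -0.04],
    [[-0.05, 0.007, 0], -0.078],
    [[-0.05, 0.007, 0], -0.078],
    [[-0.05, 0.007, 0.02], -0.078],
    [[-0.05, 0.007, 0.02], -0.078]
  ]
}}

```text
time_s: 9.3
eef_pos: [0.599, -0.002, 0.0823]
tcp_rot: [-179.6, -0.1, 93.0]
ft_force: [-0.1, -0.0, -4.9]
width: 0.0528
grasp_force: 65.0
```

```bash
python3 go.py 599.8 -9 28 93.1
```

```text
t 9.3 pos [599.   -2.   82.3] rpy [-1.7958e+02 -9.0000e-02  9.2970e+01] q6 -10.3 F [-0.1 -0.  -4.9] w 52.8
shift [-0.0071  0.0009  0.0542] turn -0.0023 rows 0.9
```

Call:
{"fn": "arm_command", "kwargs": {
  "moves": [
    [[-0.007, 0.001, 0.015], 0],
    [[-0.007, 0.001, 0.035], 0],
    [[-0.007, 0.001, 0.05], 0],
    [[-0.007, 0.001, 0.052], 0],
    [[-0.007, 0.001, 0.052], 0]
  ]
}}

```text
time_s: 9.93
eef_pos: [0.6034, -0.0102, 0.0344]
tcp_rot: [180.0, -0.0, 92.9]
ft_force: [1.1, -0.4, -3.8]
width: 0.0531
grasp_force: 65.1
```

```bash
python3 go.py 599.8 -9 27 93.1; python3 - <<'E'
from h import *
st=state();w=snapshot('wrist');W=cloud(w,st);np.savez('w.npz',f=w['frame'],W=W)
z=W[...,2]
p=W[(z>.08)&(z<.096)&(W[...,1]>.025)];print('stop',len(p),cv2.minAreaRect((p[:,:2]*1000).astype(np.float32)))
for r in range(150,290,8): print(r,[tuple(int(a) for a in np.round(W[r,c]*1000)) for c in (190,256,320)])
E
```

```text
t 9.93 pos [603.4 -10.2  34.4] rpy [180.    -0.    92.92] q6 -11.0 F [ 1.1 -0.4 -3.8] w 53.1
shift [ 0.0013 -0.0036  0.0074] turn -0.0031 rows 0.1
stop 18032 ((599.0023193359375, 45.80408477783203), (75.40682220458984, 25.571197509765625), 3.3771727085113525)
150 [(579, 47, 91), (600, 49, 91), (620, 49, 91)]
158 [(579, 45, 91), (600, 46, 91), (621, 47, 90)]
166 [(579, 42, 91), (600, 44, 92), (621, 44, 91)]
174 [(579, 40, 91), (600, 41, 91), (621, 42, 91)]
182 [(579, 37, 91), (600, 38, 91), (621, 39, 91)]
190 [(579, 34, 90), (601, 35, 92), (622, 36, 91)]
198 [(569, 15, 41), (602, 16, 40), (633, 18, 40)]
206 [(569, 11, 41), (602, 12, 40), (634, 14, 41)]
214 [(569, 7, 41), (602, 8, 40), (634, 10, 41)]
222 [(569, 2, 41), (602, 8, 51), (635, 6, 41)]
230 [(569, -2, 40), (602, 8, 61), (635, 1, 41)]
238 [(569, -7, 41), (602, 6, 65), (629, 9, 69)]
246 [(576, 7, 77), (602, 3, 65), (627, 10, 77)]
254 [(577, 6, 83), (603, -1, 66), (626, 9, 83)]
262 [(577, 4, 84), (603, -5, 65), (626, 6, 84)]
270 [(577, 0, 84), (603, -9, 66), (627, 3, 84)]
278 [(577, -3, 84), (603, -13, 66), (627, -1, 83)]
286 [(577, -7, 84), (603, -17, 65), (628, -4, 84)]
```

Call:
{"fn": "arm_command", "kwargs": {
  "moves": [
    [[0.002, -0.001, 0.002], -0.003],
    [[0.002, -0.001, 0.004], -0.003],
    [[0.002, -0.001, 0.006], -0.003],
    [[0.002, -0.001, 0.007], -0.003],
    [[0.002, -0.001, 0.007], -0.003]
  ]
}}

```text
time_s: 10.6
eef_pos: [0.6022, -0.0083, 0.0275]
tcp_rot: [-180.0, -0.0, 93.1]
ft_force: [0.2, 0.4, -4.4]
width: 0.0531
grasp_force: 65.4
```

Call:
{"fn": "arm_command", "kwargs": {
  "moves": [
    [[0, 0, 0.0005], 0],
    [[0, 0, 0.001], 0],
    [[0, 0, 0.001], 0],
    [[0, 0, 0.001], 0],
    [[0, 0, 0.001], 0]
  ]
}}

```text
time_s: 11.22
eef_pos: [0.6024, -0.0083, 0.0272]
tcp_rot: [180.0, 0.0, 93.1]
ft_force: [-5.1, 0.1, 5.4]
width: 0.0532
grasp_force: 66.5
```

Contact. Release, then rise.

Call:
{"fn": "arm_command", "kwargs": {
  "moves": [
    [[0, 0, 0], 0],
    [[0, 0, 0], 0],
    [[0, 0, 0], 0],
    [[0, 0, 0], 0],
    [[0, 0, 0], 0]
  ],
  "claw": 1
}}

```text
time_s: 11.85
eef_pos: [0.6022, -0.0083, 0.0264]
tcp_rot: [180.0, -0.0, 93.1]
ft_force: [0.5, 0.1, -0.1]
width: 0.0857
grasp_force: 0.0
```

Call:
{"fn": "arm_command", "kwargs": {
  "moves": [
    [[0, 0, -0.01], 0],
    [[0, 0, -0.03], 0],
    [[0, 0, -0.06], 0],
    [[0, 0, -0.08], 0],
    [[0, 0, -0.08], 0]
  ]
}}

```text
time_s: 12.48
eef_pos: [0.6042, -0.0085, 0.1099]
tcp_rot: [179.7, 0.1, 93.1]
ft_force: [-0.4, 0.0, 0.2]
width: 0.0851
grasp_force: 0.0
```

```bash
python3 go.py 448 336 107 113.4; python3 - <<'E'
from h import *
st=state();w=snapshot('wrist');W=cloud(w,st);z=W[...,2]
for a in((.06,.08),(.055,.085)):
    p=W[(z>a[0])&(z<a[1])&(np.hypot(W[...,0]-.602,W[...,1]+.007)<.045)];print('low',len(p),cv2.minAreaRect((p[:,:2]*1000).astype(np.float32)),np.percentile(p[:,2],95))
E
```

```text
t 12.47 pos [604.2  -8.5 109.9] rpy [1.7968e+02 6.0000e-02 9.3100e+01] q6 -11.0 F [-0.4  0.   0.2] w 85.1
shift [ 0.3524 -0.1373  0.0017] turn -0.3544 rows 6.1
low 4121 ((601.8204956054688, -6.163518905639648), (54.1270866394043, 32.753604888916016), 3.010104179382324) 0.07730094486234387
low 4487 ((601.8223876953125, -6.142570495605469), (54.112064361572266, 32.83042526245117), 3.048692226409912) 0.07727039144565892
```

Low block stands at (601.8,−6.2), yaw 3.0°, 52 mm from the stop. Now the tall one.

Call:
{"fn": "arm_command", "kwargs": {
  "moves": [
    [[0.06, -0.023, 0], 0],
    [[0.12, -0.046, 0], 0],
    [[0.18, -0.07, 0], 0],
    [[0.235, -0.093, 0], 0],
    [[0.29, -0.113, 0], 0]
  ]
}}

```text
time_s: 13.15
eef_pos: [0.4716, 0.2764, 0.1049]
tcp_rot: [-179.9, 0.0, 93.1]
ft_force: [0.8, 0.3, 0.8]
width: 0.0855
grasp_force: 0.0
```

Call:
{"fn": "arm_command", "kwargs": {
  "moves": [
    [[0.062, -0.024, 0.03], -0.35],
    [[0.062, -0.024, 0.03], -0.35],
    [[0.062, -0.024, 0.03], -0.35],
    [[0.062, -0.024, 0.03], -0.35],
    [[0.062, -0.024, 0.03], -0.35]
  ]
}}

```text
time_s: 13.78
eef_pos: [0.4471, 0.3351, 0.0768]
tcp_rot: [180.0, 0.0, 113.0]
ft_force: [0.2, 0.0, 0.6]
width: 0.0855
grasp_force: 0.0
```

```bash
python3 go.py 447.5 336.3 -9 113.4; python3 - <<'E'
from h import *
st=state();w=snapshot('wrist');W=cloud(w,st);z=W[...,2]
p=W[(z>.02)&(z<.05)&(np.hypot(W[...,0]-.4475,W[...,1]-.336)<.04)];print('tall',len(p),cv2.minAreaRect((p[:,:2]*1000).astype(np.float32)),np.percentile(p[:,2],95))
E
```

```text
t 13.78 pos [447.1 335.1  76.8] rpy [179.97   0.   112.99] q6 6.2 F [0.2 0.  0.6] w 85.5
shift [0.001  0.0007 0.0858] turn -0.0072 rows 1.4
tall 3437 ((448.4464416503906, 336.9322204589844), (40.230648040771484, 33.03331756591797), 23.321928024291992) 0.04404721955774697
```

Call:
{"fn": "arm_command", "kwargs": {
  "moves": [
    [[0.001, 0.001, 0.03], -0.007],
    [[0.001, 0.001, 0.055], -0.007],
    [[0.001, 0.001, 0.075], -0.007],
    [[0.001, 0.001, 0.084], -0.007],
    [[0.001, 0.001, 0.084], -0.007]
  ]
}}

```text
time_s: 14.45
eef_pos: [0.4468, 0.3369, -0.0079]
tcp_rot: [-180.0, 0.0, 113.5]
ft_force: [0.5, -0.1, 0.2]
width: 0.0855
grasp_force: 0.0
```

Call:
{"fn": "arm_command", "kwargs": {
  "moves": [
    [[0, 0, 0], 0],
    [[0, 0, 0], 0],
    [[0, 0, 0], 0],
    [[0, 0, 0], 0],
    [[0, 0, 0], 0]
  ],
  "claw": 0
}}

```text
time_s: 15.08
eef_pos: [0.4479, 0.3377, -0.0063]
tcp_rot: [179.9, -0.0, 113.6]
ft_force: [-0.2, 0.3, 6.2]
width: 0.039
grasp_force: 61.9
```

```bash
python3 go.py 608 -106 105 93.1
```

```text
t 15.07 pos [447.9 337.7  -6.3] rpy [ 1.7988e+02 -2.0000e-02  1.1355e+02] q6 5.9 F [-0.2  0.3  6.2] w 39.0
shift [-0.4707 -0.0303 -0.1115] turn 0.357 rows 7.8
```

Call:
{"fn": "arm_command", "kwargs": {
  "moves": [
    [[0, 0, -0.02], 0],
    [[0, 0, -0.06], 0],
    [[0, 0, -0.1], 0],
    [[-0.05, -0.003, -0.112], 0],
    [[-0.11, -0.007, -0.112], 0]
  ]
}}

```text
time_s: 15.7
eef_pos: [0.485, 0.2332, 0.1065]
tcp_rot: [179.8, 0.0, 113.7]
ft_force: [0.5, 0.1, -4.0]
width: 0.039
grasp_force: 61.5
```

Call:
{"fn": "arm_command", "kwargs": {
  "moves": [
    [[-0.06, -0.004, 0], 0],
    [[-0.12, -0.008, 0], 0],
    [[-0.18, -0.012, 0], 0],
    [[-0.24, -0.016, 0], 0],
    [[-0.3, -0.019, 0], 0]
  ]
}}

```text
time_s: 16.32
eef_pos: [0.5863, -0.0508, 0.1042]
tcp_rot: [-179.9, -0.1, 113.5]
ft_force: [0.3, -0.3, -3.8]
width: 0.0392
grasp_force: 61.5
```

Call:
{"fn": "arm_command", "kwargs": {
  "moves": [
    [[-0.04, -0.003, 0], 0.1],
    [[-0.058, -0.004, 0], 0.25],
    [[-0.058, -0.004, 0], 0.357],
    [[-0.058, -0.004, 0], 0.357],
    [[-0.058, -0.004, 0], 0.357]
  ]
}}

```text
time_s: 16.95
eef_pos: [0.6058, -0.1034, 0.1042]
tcp_rot: [-179.9, -0.0, 93.2]
ft_force: [-1.1, 0.0, -2.9]
width: 0.0389
grasp_force: 61.4
```

```bash
python3 go.py 607.4 -106 45 93.1;  python3 - <<'E'
from h import *
st=state();w=snapshot('wrist');W=cloud(w,st)
for r in range(190,290,8): print(r,[tuple(int(a) for a in np.round(np.nan_to_num(W[r,c])*1000)) for c in (222,256,290)])
E
```

```text
t 16.95 pos [ 605.8 -103.4  104.2] rpy [-1.7994e+02 -2.0000e-02  9.3200e+01] q6 -19.8 F [-1.1  0.  -2.9] w 38.9
shift [-0.0027  0.0015  0.0592] turn 0.0018 rows 0.9
190 [(581, -94, 40), (605, -92, 42), (629, -92, 40)]
198 [(581, -100, 41), (605, -99, 42), (629, -97, 41)]
206 [(581, -107, 40), (606, -105, 40), (630, -103, 41)]
214 [(581, -112, 41), (606, -111, 41), (631, -110, 40)]
222 [(588, -90, 112), (605, -89, 113), (622, -88, 111)]
230 [(589, -90, 122), (605, -88, 123), (620, -88, 123)]
238 [(589, -90, 131), (605, -89, 131), (620, -88, 132)]
246 [(590, -89, 140), (605, -89, 139), (619, -88, 139)]
254 [(591, -89, 147), (605, -91, 142), (618, -88, 147)]
262 [(592, -90, 152), (605, -95, 142), (618, -88, 153)]
270 [(592, -92, 154), (605, -98, 142), (618, -92, 153)]
278 [(592, -96, 154), (605, -102, 143), (618, -95, 153)]
286 [(592, -100, 153), (606, -106, 142), (618, -98, 154)]
```

Call:
{"fn": "arm_command", "kwargs": {
  "moves": [
    [[-0.002, 0.002, 0.02], 0.002],
    [[-0.002, 0.002, 0.045], 0.002],
    [[-0.002, 0.002, 0.06], 0.002],
    [[-0.002, 0.002, 0.066], 0.002],
    [[-0.002, 0.002, 0.066], 0.002]
  ]
}}

```text
time_s: 17.62
eef_pos: [0.6084, -0.1057, 0.0381]
tcp_rot: [-180.0, -0.0, 93.0]
ft_force: [0.1, 0.6, -3.9]
width: 0.0395
grasp_force: 61.4
```

Call:
{"fn": "arm_command", "kwargs": {
  "moves": [
    [[0, 0, 0.001], 0],
    [[0, 0, 0.002], 0],
    [[0, 0, 0.003], 0],
    [[0, 0, 0.003], 0],
    [[0, 0, 0.003], 0]
  ]
}}

```text
time_s: 18.25
eef_pos: [0.6086, -0.1058, 0.0356]
tcp_rot: [180.0, 0.0, 93.0]
ft_force: [-0.0, -0.4, -3.9]
width: 0.0393
grasp_force: 61.4
```

Call:
{"fn": "arm_command", "kwargs": {
  "moves": [
    [[0, 0, 0.0005], 0],
    [[0, 0, 0.001], 0],
    [[0, 0, 0.0015], 0],
    [[0, 0, 0.002], 0],
    [[0, 0, 0.002], 0]
  ]
}}

```text
time_s: 18.88
eef_pos: [0.6086, -0.1058, 0.0337]
tcp_rot: [-180.0, 0.0, 93.0]
ft_force: [-0.5, 0.7, -0.5]
width: 0.039
grasp_force: 61.7
```

Call:
{"fn": "arm_command", "kwargs": {
  "moves": [
    [[0, 0, 0], 0],
    [[0, 0, 0], 0],
    [[0, 0, 0], 0],
    [[0, 0, 0], 0],
    [[0, 0, 0], 0]
  ],
  "claw": 1
}}

```text
time_s: 19.5
eef_pos: [0.6086, -0.1058, 0.0335]
tcp_rot: [180.0, 0.0, 93.0]
ft_force: [-0.4, 0.4, 0.5]
width: 0.0852
grasp_force: 0.0
```

Call:
{"fn": "arm_command", "kwargs": {
  "moves": [
    [[0, 0, -0.01], 0],
    [[0, 0, -0.04], 0],
    [[0, 0, -0.08], 0],
    [[0, 0, -0.1], 0],
    [[0, 0, -0.1], 0]
  ]
}}

```text
time_s: 20.12
eef_pos: [0.6098, -0.1061, 0.1359]
tcp_rot: [179.8, 0.1, 93.0]
ft_force: [0.9, -0.1, -0.4]
width: 0.0852
grasp_force: 0.0
```

```bash
python3 go.py 425 -97 150 4; python3 - <<'E'
from h import *
from m import rect
st=state();w=snapshot('wrist');W=cloud(w,st)
t=snapshot('top');T=cloud(t)
for n,A in(('wrist',W),('top',T)):
    print(n);rect(A,.56,.65,-.14,-.07,.06,.09,'tall');rect(A,.56,.65,-.04,.028,.055,.085,'low')
rect(T,.32,.52,-.15,-.04,.074,.1,'spin')
rect(T,.45,.52,-.15,-.04,.074,.1,'spin thick');rect(T,.32,.39,-.15,-.04,.07,.1,'spin thin')
E
```

```text
t 20.12 pos [ 609.8 -106.1  135.9] rpy [1.7977e+02 8.0000e-02 9.2980e+01] q6 -19.7 F [ 0.9 -0.1 -0.4] w 85.2
shift [ 0.0187 -0.1841 -0.0149] turn 1.553 rows 8.3
topW
bench [ 530.  -298.8   -1.5]
low [582.9 318.5  17.2]
tall [445.6 332.3  33.2]
plate [615.8 -53.3  44.4]
stop [593.6  46.2  94.3]
jack [ 597.8 -163.8   86.1]
spin [ 421.9 -100.4   76.8]
dbase [ 431.2 -320.9   39.2]
dface [ 436.5 -403.8   86.1]
cup [ 579.  -314.2   51.8]
plate 4092 c [621.7 -57.4] size [161.2 250.3] ang 3.1 z [35.4 39.8 44.2] mean [622.3 -62.4  39.8]
stop 236 c [596.4  44. ] size [74.6 25.8] ang 3.2 z [83.6 89.6 94.2] mean [595.6  43.3  89.3]
jack 39 c [ 599.5 -164.6] size [18.  17.1] ang 87.9 z [71.3 84.9 90. ] mean [ 599.  -164.2   82.2]
low 223 c [581.  317.9] size [34.3 54.1] ang 57.2 z [14.9 29.4 38.5] mean [579.5 316.2  28.4]
tall 191 c [445.8 334.5] size [41.1 33.8] ang 23.1 z [19.5 37.8 45.4] mean [445.8 332.1  36. ]
spin 390 c [415.4 -98. ] size [159.2  30.9] ang 3.5 z [75.1 80.6 86.9] mean [432.5 -97.1  80.7]
cradleboard 400 c [ 422.8 -100. ] size [119.1 237.4] ang 89.9 z [ 5.3  8.6 13.8] mean [ 
[... 1133 characters left out ...]
-370. ] size [38.1 96. ] ang 12.5 z [85.7 90.1 93.5] mean [ 435.5 -377.8   89.9]
post 51 c [ 432.2 -330.1] size [12.3 11.2] ang 61.5 z [113.7 133.5 145.3] mean [ 433.1 -329.2  132. ]
wrist
tall 2871 c [ 608.  -106.7] size [40.1 32.6] ang 2.9 z [68.3 80.2 84. ] mean [ 607.8 -104.3   78.6]
low 4780 c [601.8  -6.2] size [54.3 32. ] ang 3.1 z [59.9 72.7 77.5] mean [601.7  -6.2  70.9]
top
tall 0
low 74 c [599.7  -0.8] size [18.1 54.1] ang 89.0 z [59.5 71.6 78.2] mean [608.5   0.8  70.1]
spin 50 c [ 372. -110.] size [19.3 69.3] ang 78.6 z [74.6 76.7 80.1] mean [ 361.9 -104.3   76.9]
spin thick 0
spin thin 74 c [ 360.6 -107.7] size [19.3 52. ] ang 78.6 z [71.  74.8 78.6] mean [ 358.4 -104.8   74.9]
```

Both blocks are on the stop's line, 100.7 mm apart, with yaw within 0.3° of it. Now go to the spindle.

Call:
{"fn": "arm_command", "kwargs": {
  "moves": [
    [[0.004, -0.04, -0.015], 0.18],
    [[0.008, -0.08, -0.015], 0.36],
    [[0.011, -0.11, -0.015], 0.54],
    [[0.015, -0.15, -0.015], 0.72],
    [[0.019, -0.184, -0.015], 0.9]
  ]
}}

```text
time_s: 20.85
eef_pos: [0.4213, -0.0957, 0.146]
tcp_rot: [-179.8, 0.1, 41.1]
ft_force: [-0.5, -0.1, -0.6]
width: 0.0851
grasp_force: 0.0
```

Call:
{"fn": "arm_command", "kwargs": {
  "moves": [
    [[0, 0, 0], 0.18],
    [[0, 0, 0], 0.36],
    [[0, 0, 0], 0.54],
    [[0, 0, 0], 0.65],
    [[0, 0, 0], 0.65]
  ]
}}

```text
time_s: 21.48
eef_pos: [0.4227, -0.0959, 0.1465]
tcp_rot: [-179.9, 0.2, 4.2]
ft_force: [-0.3, -0.1, -0.9]
width: 0.0851
grasp_force: 0.0
```

```bash
sed -i 's/^for k in(/if __name__=="__main__":\n  pass\nfor k in () and (/; s/^cv2.imwrite/0 and cv2.imwrite/' m.py; python3 go.py 425.5 -96.7 150 4; python3 - <<'E'
from h import *
from m import rect
st=state();w=snapshot('wrist');W=cloud(w,st);save(w,'sp')
z=W[...,2]
for lo,hi in((.325,.38),(.405,.43),(.45,.5)):
    m=(W[...,0]>lo)&(W[...,0]<hi)&(abs(W[...,1]+.1)<.05)&(z>.055)&(z<.1); p=W[m]
    if len(p)<20: print(lo,len(p));continue
    # axis via binned lateral extents
    for x in np.arange(lo,hi,.008):
        q=p[abs(p[:,0]-x-.004)<.004]
        if len(q)>10:print(round(x*1000+4),'ymid',round((q[:,1].min()+q[:,1].max())*500,1),'w',round(np.ptp(q[:,1])*1000,1),'ztop',round(np.percentile(q[:,2],97)*1000,1))
rect(W,.3,.52,-.15,-.05,.074,.1,'spin')
E
```

```text
t 21.48 pos [422.7 -95.9 146.5] rpy [-179.91    0.18    4.24] q6 63.1 F [-0.3 -0.1 -0.9] w 85.1
shift [ 0.0027  0.001  -0.0035] turn 0.0043 rows 0.1
337 ymid -102.4 w 13.3 ztop 78.1
345 ymid -102.0 w 13.7 ztop 78.1
353 ymid -101.4 w 13.5 ztop 78.2
361 ymid -100.6 w 35.9 ztop 78.0
369 ymid -100.3 w 36.0 ztop 77.8
377 ymid -99.9 w 35.9 ztop 77.7
409 ymid -97.2 w 23.3 ztop 83.3
417 ymid -96.8 w 23.6 ztop 83.2
425 ymid -96.4 w 23.8 ztop 83.3
433 ymid -96.0 w 23.1 ztop 83.1
454 ymid -94.1 w 31.5 ztop 87.1
462 ymid -93.4 w 49.7 ztop 87.0
470 ymid -93.0 w 49.7 ztop 87.0
478 ymid -96.6 w 40.7 ztop 87.0
486 ymid -91.7 w 31.6 ztop 87.2
494 ymid -91.2 w 31.2 ztop 87.2
spin 6396 c [417.7 -96.7] size [160.2  31.2] ang 4.2 z [75.3 82.1 86.6] mean [441.5 -94.9  81.6]
```

View pics/sp.png

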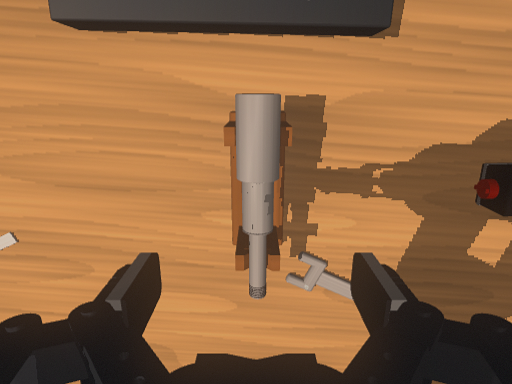

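The wrist view shows the spindle from (258,97), its thick end, down to (258,293), its thin end. Its axis is at yaw 4.1°, with the centre at (417.7,−96.7) and z≈71. I'll grip 9 mm to the thick side of the middle.

Call:
{"fn": "arm_command", "kwargs": {
  "moves": [
    [[0.004, 0, 0.03], 0],
    [[0.004, 0, 0.06], 0],
    [[0.004, 0, 0.09], 0],
    [[0.004, 0, 0.11], 0],
    [[0.004, 0, 0.117], 0]
  ]
}}

```text
time_s: 22.15
eef_pos: [0.4262, -0.0954, 0.0294]
tcp_rot: [-179.9, 0.2, 4.2]
ft_force: [0.0, 0.1, 0.2]
width: 0.0855
grasp_force: 0.0
```

```bash
python3 go.py 426.7 -96.1 28 4.1; python3 - <<'E'
from h import *
st=state();w=snapshot('wrist');W=cloud(w,st);save(w,'sp2')
p=st['eef_pos'];m=(w['range_z']>0)&(abs(W[...,1]-p[1])<.06)&(abs(W[...,0]-p[0])<.015)&(abs(W[...,1]-p[1])>.03)&(W[...,2]>.02)
q=W[m]*1000;print(len(q),np.percentile(q[:,2],[0,1,5,20]))
E
```

```text
t 22.15 pos [426.2 -95.4  29.4] rpy [-179.89    0.21    4.24] q6 63.4 F [0.  0.1 0.2] w 85.5
shift [0.0005 0.0007 0.0014] turn 0.0025 rows 0.0
15154 [59.33169153 62.76920084 68.53013073 82.90492247]
```

View pics/sp2.png

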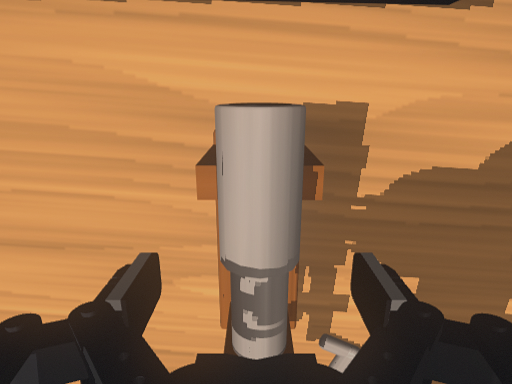

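Fingers straddle the middle part. I'll shift 3 mm back to clear the step and close.

Call:
{"fn": "arm_command", "kwargs": {
  "moves": [
    [[-0.003, 0.001, 0.001], 0.002],
    [[-0.003, 0.001, 0.001], 0.002],
    [[-0.003, 0.001, 0.001], 0.002],
    [[-0.003, 0.001, 0.001], 0.002],
    [[-0.003, 0.001, 0.001], 0.002]
  ]
}}

```text
time_s: 22.82
eef_pos: [0.425, -0.0973, 0.0307]
tcp_rot: [180.0, -0.0, 4.1]
ft_force: [1.0, 0.2, -0.8]
width: 0.0854
grasp_force: 0.0
```

Call:
{"fn": "arm_command", "kwargs": {
  "moves": [
    [[0, 0, 0], 0],
    [[0, 0, 0], 0],
    [[0, 0, 0], 0],
    [[0, 0, 0], 0],
    [[0, 0, 0], 0]
  ],
  "claw": 0,
  "grip_force": 90
}}

```text
time_s: 23.45
eef_pos: [0.4249, -0.097, 0.0308]
tcp_rot: [-180.0, 0.0, 4.1]
ft_force: [-1.3, 1.7, 3.2]
width: 0.0217
grasp_force: 87.8
```

Call:
{"fn": "arm_command", "kwargs": {
  "moves": [
    [[0, 0, 0], 0],
    [[0, 0, -0.003], 0],
    [[0, 0, -0.008], 0],
    [[0, 0, -0.014], 0],
    [[0, 0, -0.02], 0]
  ]
}}

```text
time_s: 24.08
eef_pos: [0.4247, -0.0973, 0.0507]
tcp_rot: [180.0, 0.0, 4.1]
ft_force: [1.0, 0.7, -6.0]
width: 0.0217
grasp_force: 88.1
```

Call:
{"fn": "arm_command", "kwargs": {
  "moves": [
    [[0, 0, -0.015], 0],
    [[0, 0, -0.04], 0],
    [[0, 0, -0.07], 0],
    [[0, 0, -0.09], 0],
    [[0, 0, -0.09], 0]
  ]
}}

```text
time_s: 24.7
eef_pos: [0.4265, -0.098, 0.1435]
tcp_rot: [179.9, -0.3, 4.1]
ft_force: [0.5, 0.5, -5.8]
width: 0.0218
grasp_force: 88.3
```

```bash
cat > sp.py <<'E'
from h import *
from scipy.spatial.transform import Rotation as Ro
st=state();w=snapshot('wrist');W=cloud(w,st)
R=Ro.from_euler('xyz',st['tcp_rot'],degrees=True).as_matrix()
T=(W-st['eef_pos'])@R*1000   # tool coords mm
for x in list(range(-40,0,10))+list(range(14,100,8)):
    m=(abs(T[...,0]-x-4)<2)&(abs(T[...,1])<18)&(T[...,2]>-75)&(T[...,2]<-20)
    q=T[m]
    if len(q)>8: print(x+4,len(q),'ymid',round((q[:,1].min()+q[:,1].max())/2,1),'w',round(np.ptp(q[:,1]),1),'top z tool',round(np.percentile(q[:,2],3),1))
m=(abs(T[...,1])<14)&(T[...,2]>-75)&(T[...,2]<-20)&(T[...,0]>11)
print('front end x',T[m][:,0].max())
E
python3 go.py 604.8 -63 155 93.1; python3 sp.py
```

```text
t 24.7 pos [426.5 -98.  143.5] rpy [179.85  -0.29   4.06] q6 63.2 F [ 0.5  0.5 -5.8] w 21.8
shift [ 0.1804 -0.0222 -0.0106] turn -1.5541 rows 8.3
-36 21 ymid -0.6 w 12.9 top z tool -45.8
-26 403 ymid -0.7 w 23.1 top z tool -52.5
-16 445 ymid -0.7 w 22.4 top z tool -52.4
-6 691 ymid -0.6 w 26.0 top z tool -66.6
18 781 ymid -0.7 w 31.2 top z tool -56.1
26 824 ymid -0.8 w 31.0 top z tool -56.1
34 861 ymid -0.8 w 31.2 top z tool -56.0
42 916 ymid -0.8 w 31.3 top z tool -56.1
50 983 ymid -0.7 w 31.2 top z tool -56.2
58 1048 ymid -0.7 w 31.0 top z tool -56.1
66 1115 ymid -0.9 w 30.8 top z tool -56.1
74 398 ymid -0.9 w 30.1 top z tool -55.4
front end x 73.23948735001878
```

Spindle held level: axis at TCP+40 mm, middle 7 mm behind the TCP along tool x. Carry it over the blocks, turning it as it goes.

Call:
{"fn": "arm_command", "kwargs": {
  "moves": [
    [[0.01, -0.002, -0.01], -0.08],
    [[0.04, -0.006, -0.01], -0.22],
    [[0.07, -0.01, -0.01], -0.38],
    [[0.1, -0.014, -0.01], -0.54],
    [[0.13, -0.018, -0.01], -0.7]
  ]
}}

```text
time_s: 25.38
eef_pos: [0.5531, -0.0697, 0.1485]
tcp_rot: [-179.8, 0.1, 44.5]
ft_force: [-0.1, -0.5, -4.8]
width: 0.0215
grasp_force: 88.3
```

Call:
{"fn": "arm_command", "kwargs": {
  "moves": [
    [[0, 0, 0], -0.16],
    [[0, 0, 0], -0.33],
    [[0, 0, 0], -0.5],
    [[0, 0, 0], -0.66],
    [[0, 0, 0], -0.78]
  ]
}}

```text
time_s: 26.0
eef_pos: [0.5522, -0.0699, 0.1485]
tcp_rot: [-179.8, -0.0, 89.1]
ft_force: [0.5, 0.2, -4.9]
width: 0.022
grasp_force: 88.7
```

```bash
python3 go.py 605.2 -49.4 110 93.4
```

```text
t 26.0 pos [552.2 -69.9 148.5] rpy [-1.7982e+02 -4.0000e-02  8.9090e+01] q6 -14.0 F [ 0.5  0.2 -4.9] w 22.0
shift [0.0213 0.0528 0.0383] turn -0.0752 rows 1.1
```

Call:
{"fn": "arm_command", "kwargs": {
  "moves": [
    [[0.006, 0.015, 0], -0.03],
    [[0.013, 0.033, 0], -0.06],
    [[0.021, 0.053, 0.01], -0.075],
    [[0.021, 0.053, 0.03], -0.075],
    [[0.021, 0.053, 0.038], -0.075]
  ]
}}

```text
time_s: 26.62
eef_pos: [0.6047, -0.0497, 0.109]
tcp_rot: [-179.7, -0.1, 93.1]
ft_force: [-0.6, -0.3, -4.6]
width: 0.0221
grasp_force: 89.1
```

Call:
{"fn": "arm_command", "kwargs": {
  "moves": [
    [[0, 0, 0.005], 0],
    [[0, 0, 0.015], 0],
    [[0, 0, 0.025], 0],
    [[0, 0, 0.03], 0],
    [[0, 0, 0.03], 0]
  ]
}}

```text
time_s: 27.25
eef_pos: [0.6062, -0.0501, 0.0819]
tcp_rot: [-179.9, -0.0, 93.1]
ft_force: [-0.5, -0.6, -4.5]
width: 0.0218
grasp_force: 89.1
```

```bash
python3 go.py 605.2 -49.4 42 93.4; python3 sp.py; python3 - <<'E'
from h import *
st=state();w=snapshot('wrist');save(w,'place1');W=cloud(w,st);z=W[...,2]
p=W[(z>.08)&(z<.095)&(W[...,1]>.036)];print('stop',len(p),cv2.minAreaRect((p[:,:2]*1000).astype(np.float32)))
p=W[(z>.07)&(z<.08)&(W[...,1]>-.03)&(W[...,1]<.02)&(abs(W[...,0]-.602)<.035)];print('low tops',len(p),p.min(0),p.max(0))
E
```

```text
t 27.25 pos [606.2 -50.1  81.9] rpy [-1.7994e+02 -2.0000e-02  9.3150e+01] q6 -14.9 F [-0.5 -0.6 -4.5] w 21.8
shift [ 0.0008 -0.001   0.0399] turn -0.0044 rows 0.6
-26 301 ymid -0.6 w 23.0 top z tool -52.2
-16 434 ymid -0.6 w 22.5 top z tool -52.2
-6 688 ymid -0.6 w 26.1 top z tool -68.6
18 770 ymid -0.6 w 31.4 top z tool -56.0
26 820 ymid -0.8 w 30.9 top z tool -55.9
34 875 ymid -0.7 w 31.1 top z tool -56.0
42 915 ymid -0.7 w 31.0 top z tool -56.0
50 975 ymid -0.7 w 31.1 top z tool -55.9
58 1044 ymid -0.9 w 31.0 top z tool -56.0
66 1118 ymid -0.8 w 31.1 top z tool -56.1
74 758 ymid -0.8 w 31.1 top z tool -55.8
front end x 74.4591701854356
stop 9958 ((598.9278564453125, 46.2291145324707), (75.53693389892578, 24.267967224121094), 3.192978620529175)
low tops 1174 [ 0.57388872 -0.02378591  0.07002807] [0.62955977 0.01111805 0.07836678]
```

View pics/place1.png

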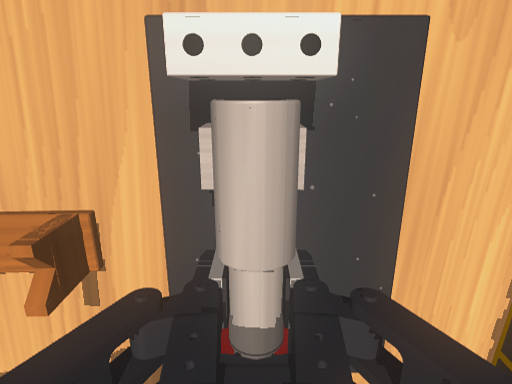

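The thick journal hangs over the low block, with about a 10 mm gap to the stop (spindle end at row 100, stop face at row 78). Lower it.

Call:
{"fn": "arm_command", "kwargs": {
  "moves": [
    [[0.0005, -0.001, 0.008], -0.004],
    [[0.0005, -0.001, 0.018], -0.004],
    [[0.0005, -0.001, 0.028], -0.004],
    [[0.0005, -0.001, 0.034], -0.004],
    [[0.0005, -0.001, 0.036], -0.004]
  ]
}}

```text
time_s: 27.98
eef_pos: [0.6051, -0.0496, 0.0456]
tcp_rot: [-179.9, -0.0, 93.4]
ft_force: [-0.3, 0.1, -4.9]
width: 0.0217
grasp_force: 89.1
```

Call:
{"fn": "arm_command", "kwargs": {
  "moves": [
    [[0, 0, 0.001], 0],
    [[0, 0, 0.002], 0],
    [[0, 0, 0.0025], 0],
    [[0, 0, 0.0025], 0],
    [[0, 0, 0.0025], 0]
  ]
}}

```text
time_s: 28.6
eef_pos: [0.6057, -0.0497, 0.0441]
tcp_rot: [180.0, 0.0, 93.4]
ft_force: [-1.1, -0.3, -3.9]
width: 0.0219
grasp_force: 89.1
```

Call:
{"fn": "arm_command", "kwargs": {
  "moves": [
    [[0, 0, 0.0005], 0],
    [[0, 0, 0.001], 0],
    [[0, 0, 0.0015], 0],
    [[0, 0, 0.002], 0],
    [[0, 0, 0.002], 0]
  ]
}}

```text
time_s: 29.22
eef_pos: [0.6055, -0.0498, 0.042]
tcp_rot: [-180.0, 0.0, 93.4]
ft_force: [-0.5, -4.3, -4.4]
width: 0.0221
grasp_force: 97.4
```

Call:
{"fn": "arm_command", "kwargs": {
  "moves": [
    [[0, 0, 0.0003], 0],
    [[0, 0, 0.0006], 0],
    [[0, 0, 0.0006], 0],
    [[0, 0, 0.0006], 0],
    [[0, 0, 0.0006], 0]
  ]
}}

```text
time_s: 29.85
eef_pos: [0.6056, -0.0498, 0.0417]
tcp_rot: [-180.0, 0.0, 93.4]
ft_force: [-4.7, -2.9, 2.2]
width: 0.022
grasp_force: 97.3
```

```bash
python3 go.py 605.2 -49.4 41 93.4; python3 sp.py
```

```text
t 29.85 pos [605.6 -49.8  41.7] rpy [-1.7999e+02  1.0000e-02  9.3390e+01] q6 -15.1 F [-4.7 -2.9  2.2] w 22.0
shift [ 0.0004 -0.0003  0.0007] turn -0.0003 rows 0.0
-36 13 ymid -0.3 w 13.5 top z tool -43.8
-26 286 ymid -0.6 w 23.0 top z tool -52.1
-16 447 ymid -0.6 w 22.5 top z tool -52.2
-6 698 ymid -0.6 w 26.1 top z tool -68.6
18 760 ymid -0.8 w 31.1 top z tool -56.0
26 815 ymid 0.6 w 33.9 top z tool -56.1
34 916 ymid -0.0 w 36.0 top z tool -56.0
42 979 ymid -0.0 w 35.9 top z tool -56.1
50 1048 ymid -0.0 w 35.9 top z tool -56.0
58 1127 ymid 0.1 w 35.9 top z tool -56.0
66 1109 ymid -0.9 w 30.9 top z tool -56.1
74 765 ymid -0.8 w 31.0 top z tool -55.9
82 837 ymid -0.0 w 35.9 top z tool -49.9
90 1625 ymid -0.0 w 36.0 top z tool -50.3
98 1721 ymid -0.0 w 36.0 top z tool -50.6
front end x 103.1423486510731
```

Vertical force shows the blocks now carry it. Release.

Call:
{"fn": "arm_command", "kwargs": {
  "moves": [
    [[0, 0, 0], 0],
    [[0, 0, 0], 0],
    [[0, 0, 0], 0],
    [[0, 0, 0], 0],
    [[0, 0, 0], 0]
  ],
  "claw": 0.5
}}

```text
time_s: 30.52
eef_pos: [0.6058, -0.0497, 0.0415]
tcp_rot: [180.0, 0.0, 93.4]
ft_force: [-0.4, -0.5, 0.4]
width: 0.0427
grasp_force: 0.0
```

Call:
{"fn": "arm_command", "kwargs": {
  "moves": [
    [[0, 0, 0], 0],
    [[0, 0, 0], 0],
    [[0, 0, 0], 0],
    [[0, 0, -0.01], 0],
    [[0, 0, -0.02], 0]
  ],
  "claw": 1
}}

```text
time_s: 31.15
eef_pos: [0.6058, -0.0498, 0.0623]
tcp_rot: [180.0, 0.0, 93.4]
ft_force: [0.0, 0.1, 0.5]
width: 0.0852
grasp_force: 0.0
```

Call:
{"fn": "arm_command", "kwargs": {
  "moves": [
    [[0, 0, -0.04], 0],
    [[0, 0, -0.09], 0],
    [[0, 0, -0.14], 0],
    [[0, 0, -0.16], 0],
    [[0, 0, -0.16], 0]
  ]
}}

```text
time_s: 31.78
eef_pos: [0.6065, -0.0499, 0.2235]
tcp_rot: [179.8, 0.1, 93.4]
ft_force: [-0.5, 0.1, 0.4]
width: 0.0857
grasp_force: 0.0
```

```bash
python3 go.py 431.8 -330.3 222 184; cat > chk.py <<'E'
from h import *
from m import rect
st=state();w=snapshot('wrist');W=cloud(w,st);z=W[...,2]
m=(z>.074)&(z<.105)&(W[...,1]<.029)&(W[...,1]>-.145)&(abs(W[...,0]-.604)<.03)
p=W[m]
for y in range(-136,24,8):
    q=p[abs(p[:,1]*1000-y)<1.5]*1000
    if len(q)>5: print(y,len(q),'xmid',round((q[:,0].min()+q[:,0].max())/2,1),'w',round(np.ptp(q[:,0]),1),'ztop',round(np.percentile(q[:,2],96),1))
E
python3 chk.py; python3 - <<'E'
from h import *
s=snapshot('top');T=cloud(s);save(s,'top2')
m=lambda a:T[(abs(T[...,0]-.432)<.06)&(T[...,1]<-.28)&(T[...,1]>-.44)&(T[...,2]>a[0])&(T[...,2]<a[1])]
p=m((.11,.16));print('post',p.mean(0),p.min(0),p.max(0))
p=m((.085,.098));p=p[p[:,1]<-.385];c,r=cv2.minEnclosingCircle((p[:,:2]*1000).astype(np.float32));print('face',c,r)
E
```

```text
t 31.77 pos [606.5 -49.9 223.5] rpy [1.7979e+02 6.0000e-02 9.3380e+01] q6 -15.1 F [-0.5  0.1  0.4] w 85.7
shift [-0.2696 -0.191   0.001 ] turn -1.5816 rows 8.5
-136 10 xmid 609.4 w 13.4 ztop 87.7
-128 35 xmid 609.0 w 13.3 ztop 88.7
-120 108 xmid 609.1 w 38.5 ztop 88.2
-112 112 xmid 608.1 w 39.3 ztop 88.1
-104 106 xmid 607.7 w 39.0 ztop 88.2
-96 117 xmid 607.6 w 39.6 ztop 88.1
-88 41 xmid 609.8 w 19.1 ztop 88.7
-80 40 xmid 606.2 w 12.7 ztop 88.6
-72 72 xmid 606.3 w 23.3 ztop 93.7
-64 75 xmid 605.8 w 23.1 ztop 93.6
-56 80 xmid 605.4 w 22.9 ztop 94.2
-48 78 xmid 604.9 w 22.6 ztop 93.8
-40 81 xmid 604.4 w 22.5 ztop 93.9
-32 112 xmid 603.5 w 30.7 ztop 97.8
-24 121 xmid 597.6 w 41.1 ztop 97.5
-16 197 xmid 602.6 w 53.6 ztop 97.2
-8 190 xmid 602.1 w 53.0 ztop 97.2
0 202 xmid 601.6 w 52.8 ztop 97.3
8 186 xmid 601.7 w 53.2 ztop 97.2
16 126 xmid 600.8 w 31.1 ztop 97.7
post [ 0.43130962 -0.33053996  0.13642656] [ 0.42724325 -0.33742092  0.11385171] [ 0.43592172 -0.32636343  0.14851371]
face (437.5677185058594, -402.5993957519531) 18.273393630981445
```

The spindle is level (top heights give an axis at 81 mm along its length) and on line, with its middle at about (605.4,−56.5). Now the dial.

Call:
{"fn": "arm_command", "kwargs": {
  "moves": [
    [[-0.04, -0.028, 0], -0.17],
    [[-0.08, -0.056, 0], -0.34],
    [[-0.12, -0.085, 0], -0.51],
    [[-0.16, -0.113, 0], -0.68],
    [[-0.2, -0.14, 0], -0.85]
  ]
}}

```text
time_s: 32.5
eef_pos: [0.4755, -0.258, 0.218]
tcp_rot: [-180.0, -0.3, 142.4]
ft_force: [0.9, -0.7, 0.1]
width: 0.0854
grasp_force: 0.0
```

```bash
python3 go.py 431.8 -330.3 190 184.8
```

```text
t 32.5 pos [ 475.5 -258.   218. ] rpy [-180.    -0.3  142.4] q6 -88.8 F [ 0.9 -0.7  0.1] w 85.4
shift [-0.0097 -0.084   0.028 ] turn -0.7399 rows 4.0
```

Call:
{"fn": "arm_command", "kwargs": {
  "moves": [
    [[-0.003, -0.02, 0], -0.17],
    [[-0.005, -0.04, 0], -0.34],
    [[-0.008, -0.06, 0], -0.51],
    [[-0.01, -0.084, 0.01], -0.68],
    [[-0.01, -0.084, 0.028], -0.735]
  ]
}}

```text
time_s: 33.12
eef_pos: [0.4324, -0.3305, 0.1906]
tcp_rot: [179.9, -0.1, -175.8]
ft_force: [0.0, -0.2, -0.3]
width: 0.0855
grasp_force: 0.0
```

```bash
python3 go.py 431.8 -330.3 85 184.8; python3 - <<'E'
from h import *
st=state();w=snapshot('wrist');W=cloud(w,st);save(w,'dial1')
z=W[...,2];rz=w['range_z']
B=lambda a,b:W[(z>a)&(z<b)&(abs(W[...,0]-.435)<.05)&(W[...,1]<-.29)&(W[...,1]>-.44)&(rz>.15)]
p=B(.1,.142);print('post',len(p),p.mean(0) if len(p) else 0,p.min(0),p.max(0))
p=B(.14,.15);print('post top',len(p),p.mean(0) if len(p) else 0)
p=B(.085,.097);p=p[p[:,1]<-.38];c,r=cv2.minEnclosingCircle((p[:,:2]*1000).astype(np.float32));print('face',c,r,len(p))
p=B(.036,.045);print('base',cv2.minAreaRect((p[:,:2]*1000).astype(np.float32)))
E
```

```text
t 33.12 pos [ 432.4 -330.5  190.6] rpy [ 1.7986e+02 -1.4000e-01 -1.7579e+02] q6 -139.4 F [ 0.  -0.2 -0.3] w 85.5
shift [0.0003 0.     0.1056] turn -0.0103 rows 1.7
post 259 [ 0.42796005 -0.33150334  0.12238828] [ 0.42618936 -0.33715611  0.1000041 ] [ 0.43311072 -0.32519322  0.14138475]
post top 264 [ 0.43159131 -0.33124019  0.14519797]
face (438.88629150390625, -399.27935791015625) 19.78745460510254 1541
base ((432.4068298339844, -331.08245849609375), (40.43413162231445, 43.85221862792969), 5.188606262207031)
```

View pics/dial1.png

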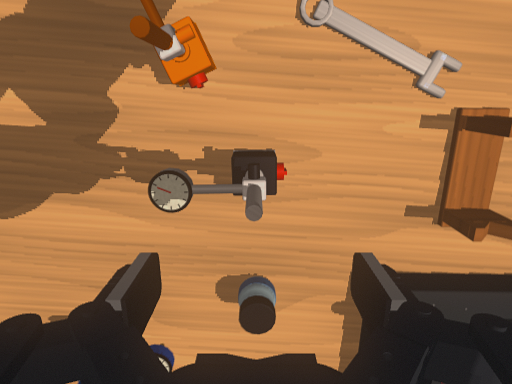

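The wrist view shows the black dial, post top at (254,212), with its face to the left at (170,190). The dial's yaw is 95.2°. Descend and grip the post.

Call:
{"fn": "arm_command", "kwargs": {
  "moves": [
    [[0, 0.001, 0.03], -0.017],
    [[0, 0.001, 0.06], -0.017],
    [[0, 0.001, 0.085], -0.017],
    [[0, 0.001, 0.1], -0.017],
    [[0, 0.001, 0.104], -0.017]
  ]
}}

```text
time_s: 33.8
eef_pos: [0.433, -0.328, 0.0874]
tcp_rot: [179.8, -0.1, -174.8]
ft_force: [0.3, -0.6, 0.8]
width: 0.0855
grasp_force: 0.0
```

```bash
python3 go.py 432.2 -331.2 85 185.2; python3 - <<'E'
from h import *
from scipy.spatial.transform import Rotation as Ro
st=state();w=snapshot('wrist');W=cloud(w,st);z=W[...,2]
R=Ro.from_euler('xyz',st['tcp_rot'],degrees=True).as_matrix();T=(W-st['eef_pos'])@R*1000
m=(abs(T[...,0])<16)&(abs(T[...,1])>30)&(abs(T[...,1])<60)&(T[...,2]>-90)&(z>.1)
q=T[m];print('finger tip tool z max',np.percentile(q[:,2],[90,99,100]))
m=(abs(T[...,0])<16)&(abs(T[...,1])<15)&(z>.1)&(z<.15);q=T[m];print('post',len(q),q.mean(0) if len(q) else 0, q.min(0),q.max(0))
E
```

```text
t 33.8 pos [ 433.  -328.    87.4] rpy [ 1.7984e+02 -1.3000e-01 -1.7484e+02] q6 -140.2 F [ 0.3 -0.6  0.8] w 85.5
shift [ 0.001  -0.0031  0.0024] turn -0.0008 rows 0.1
finger tip tool z max [-43.537346   -33.35995985 -29.7390089 ]
post 2131 [  4.00595032  -2.94317152 -44.99044379] [ -5.25301519  -9.11289357 -60.07937345] [  7.520052     2.87174486 -12.66106977]
```

Call:
{"fn": "arm_command", "kwargs": {
  "moves": [
    [[0.001, -0.003, 0.002], 0],
    [[0.001, -0.003, 0.002], 0],
    [[0.001, -0.003, 0.002], 0],
    [[0.001, -0.003, 0.002], 0],
    [[0.001, -0.003, 0.002], 0]
  ]
}}

```text
time_s: 34.48
eef_pos: [0.4332, -0.3322, 0.0876]
tcp_rot: [-180.0, 0.0, -174.8]
ft_force: [-0.7, 0.0, 0.2]
width: 0.0851
grasp_force: 0.0
```

Call:
{"fn": "arm_command", "kwargs": {
  "moves": [
    [[0, 0, 0], 0],
    [[0, 0, 0], 0],
    [[0, 0, 0], 0],
    [[0, 0, 0], 0],
    [[0, 0, 0], 0]
  ],
  "claw": 0,
  "grip_force": 70
}}

```text
time_s: 35.1
eef_pos: [0.4332, -0.3321, 0.0876]
tcp_rot: [180.0, 0.0, -174.8]
ft_force: [0.1, 1.1, 1.3]
width: 0.0104
grasp_force: 68.1
```

```bash
python3 go.py 432.2 -331.2 85 185.2
```

```text
t 35.1 pos [ 433.2 -332.1   87.6] rpy [ 1.8000e+02  1.0000e-02 -1.7483e+02] q6 -140.5 F [0.1 1.1 1.3] w 10.4
shift [0.001  0.001  0.0026] turn -0.0005 rows 0.0
```

Post gripped. Lift.

Call:
{"fn": "arm_command", "kwargs": {
  "moves": [
    [[0, 0, -0.004], 0],
    [[0, 0, -0.015], 0],
    [[0, 0, -0.04], 0],
    [[0, 0, -0.075], 0],
    [[0, 0, -0.105], 0]
  ]
}}

```text
time_s: 35.72
eef_pos: [0.4331, -0.3321, 0.1939]
tcp_rot: [-180.0, 0.0, -174.8]
ft_force: [0.1, 0.4, -4.7]
width: 0.0103
grasp_force: 68.4
```

Call:
{"fn": "arm_command", "kwargs": {
  "moves": [
    [[0, 0, -0.02], 0],
    [[0, 0, -0.03], 0],
    [[0, 0, -0.03], 0],
    [[0, 0, -0.03], 0],
    [[0, 0, -0.03], 0]
  ]
}}

```text
time_s: 36.35
eef_pos: [0.4326, -0.3316, 0.2209]
tcp_rot: [179.9, -0.1, -174.8]
ft_force: [0.2, -0.7, -4.1]
width: 0.01
grasp_force: 68.5
```

```bash
python3 go.py 675.2 -53.4 222 93.4; python3 - <<'E'
from h import *
from scipy.spatial.transform import Rotation as Ro
st=state();w=snapshot('wrist');W=cloud(w,st);save(w,'dial2')
R=Ro.from_euler('xyz',st['tcp_rot'],degrees=True).as_matrix();T=(W-st['eef_pos'])@R*1000
m=(abs(T[...,0])<60)&(abs(T[...,1])<120)&(T[...,2]>20)&(T[...,2]<60);q=T[m];print('base top',len(q),cv2.minAreaRect(q[:,:2].astype(np.float32)) if len(q) else 0,np.percentile(q[:,2],[5,50,95]))
v,u=np.linalg.lstsq(np.c_[q[:,:2],np.ones(len(q))],q[:,2],rcond=None)[:2];print('base slope',v)
m=(abs(T[...,0])<40)&(T[...,1]<-45)&(T[...,1]>-100)&(abs(T[...,2]+4)<12);q=T[m];print('face?',len(q),q.mean(0) if len(q) else 0)
m=(abs(T[...,0])<40)&(T[...,1]>45)&(T[...,1]<100)&(abs(T[...,2]+4)<12);q=T[m];print('face?',len(q),q.mean(0) if len(q) else 0)
E
```

```text
t 36.35 pos [ 432.6 -331.6  220.9] rpy [ 1.7988e+02 -9.0000e-02 -1.7483e+02] q6 -140.5 F [ 0.2 -0.7 -4.1] w 10.0
shift [-0.2666  0.2553 -0.0011] turn 1.6016 rows 8.6
base top 2899 ((1.0080413818359375, 6.277313232421875), (40.15132141113281, 54.96859359741211), 0.5798979997634888) [45.47658916 47.02241767 58.19702069]
base slope [ 0.07526265  0.07862936 47.35483825]
face? 4113 [  2.62108766 -67.12291823  -2.81493155]
face? 0 0
```

View pics/dial2.png

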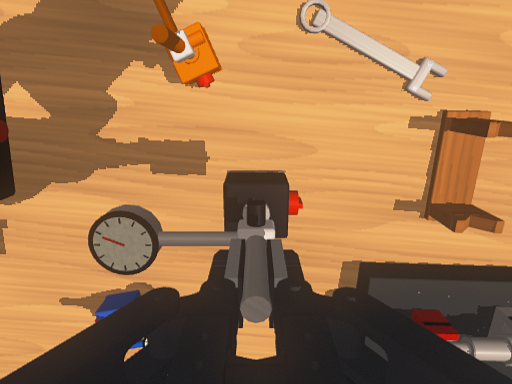

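The dial hangs upright in the gripper, its base at (256,200) and its face at (123,240). Carry it over to behind the spindle.

Call:
{"fn": "arm_command", "kwargs": {
  "moves": [
    [[-0.01, 0.01, 0], 0.06],
    [[-0.035, 0.035, 0], 0.2],
    [[-0.065, 0.063, 0], 0.36],
    [[-0.095, 0.091, 0], 0.53],
    [[-0.125, 0.12, 0], 0.7]
  ]
}}

```text
time_s: 37.02
eef_pos: [0.5475, -0.2003, 0.2218]
tcp_rot: [-180.0, -0.0, 144.7]
ft_force: [0.6, -0.6, -4.1]
width: 0.0103
grasp_force: 68.5
```

```bash
python3 go.py 675.2 -53.4 222 93.4
```

```text
t 37.02 pos [ 547.5 -200.3  221.8] rpy [-1.7999e+02 -4.0000e-02  1.4473e+02] q6 -82.1 F [ 0.6 -0.6 -4.1] w 10.3
shift [-0.0195  0.1937 -0.0002] turn 0.8959 rows 4.8
```

Call:
{"fn": "arm_command", "kwargs": {
  "moves": [
    [[-0.004, 0.04, 0], 0.18],
    [[-0.008, 0.08, 0], 0.36],
    [[-0.012, 0.12, 0], 0.54],
    [[-0.016, 0.16, 0], 0.71],
    [[-0.019, 0.185, 0], 0.84]
  ]
}}

```text
time_s: 37.65
eef_pos: [0.6691, -0.0589, 0.2214]
tcp_rot: [-179.9, -0.0, 96.8]
ft_force: [0.4, 0.3, -5.2]
width: 0.0103
grasp_force: 68.5
```

Call:
{"fn": "arm_command", "kwargs": {
  "moves": [
    [[0, 0, 0], 0.03],
    [[0, 0, 0], 0.056],
    [[0, 0, 0], 0.056],
    [[0, 0, 0], 0.056],
    [[0, 0, 0], 0.056]
  ]
}}

```text
time_s: 38.28
eef_pos: [0.6682, -0.061, 0.2226]
tcp_rot: [180.0, 0.0, 93.7]
ft_force: [0.0, -0.8, -5.2]
width: 0.0102
grasp_force: 68.6
```

```bash
python3 go.py 675.2 -53.4 150 93.4; cat > dl.py <<'E'
from h import *
from scipy.spatial.transform import Rotation as Ro
st=state();w=snapshot('wrist');W=cloud(w,st)
R=Ro.from_euler('xyz',st['tcp_rot'],degrees=True).as_matrix();T=(W-st['eef_pos'])@R*1000
zt=st['eef_pos'][2]*1000
m=(abs(T[...,0])<60)&(T[...,1]<-45)&(T[...,1]>-100)&(abs(T[...,2]+3)<8);q=W[m]*1000
if len(q): print('face z',np.median(q[:,2]),cv2.minEnclosingCircle(q[:,:2].astype(np.float32)))
m=(abs(T[...,0])<40)&(abs(T[...,1])<21)&(T[...,2]>44)&(T[...,2]<52);q=W[m]*1000
if len(q): print('base front edge y max',q[:,1].max(),'x',q[:,0].min(),q[:,0].max(),'rect',cv2.minAreaRect(q[:,:2].astype(np.float32)))
E
python3 dl.py
```

```text
t 38.27 pos [668.2 -61.  222.6] rpy [179.99   0.    93.7 ] q6 -15.3 F [ 0.  -0.8 -5.2] w 10.2
shift [0.0072 0.0075 0.0726] turn 0.0052 rows 1.2
face z 226.05045820410618 ((601.296142578125, -64.41722106933594), 22.170541763305664)
base front edge y max -39.19213069305652 x 646.0846416345445 689.9475432883146 rect ((668.1297607421875, -60.11619567871094), (42.046695709228516, 40.20351028442383), 3.5349137783050537)
```

Call:
{"fn": "arm_command", "kwargs": {
  "moves": [
    [[0.007, 0.007, 0], 0.005],
    [[0.007, 0.007, 0.015], 0.005],
    [[0.007, 0.007, 0.04], 0.005],
    [[0.007, 0.007, 0.06], 0.005],
    [[0.007, 0.007, 0.07], 0.005]
  ]
}}

```text
time_s: 38.95
eef_pos: [0.6736, -0.0529, 0.1495]
tcp_rot: [-179.8, -0.0, 93.4]
ft_force: [0.4, 0.3, -5.2]
width: 0.0098
grasp_force: 68.5
```

Call:
{"fn": "arm_command", "kwargs": {
  "moves": [
    [[0, 0, 0.005], 0],
    [[0, 0, 0.01], 0],
    [[0, 0, 0.012], 0],
    [[0, 0, 0.012], 0],
    [[0, 0, 0.012], 0]
  ]
}}

```text
time_s: 39.58
eef_pos: [0.6752, -0.0532, 0.1409]
tcp_rot: [180.0, 0.0, 93.4]
ft_force: [0.2, 0.0, -4.5]
width: 0.0101
grasp_force: 68.5
```

```bash
python3 go.py 675.2 -53.4 128 93.4;python3 dl.py
```

```text
t 39.58 pos [675.2 -53.2 140.9] rpy [1.7995e+02 1.0000e-02 9.3440e+01] q6 -14.2 F [ 0.2  0.  -4.5] w 10.1
shift [-0.0002  0.      0.0129] turn 0.0007 rows 0.2
face z 144.48067731741577 ((608.0928955078125, -56.02143859863281), 22.383020401000977)
base front edge y max -31.29102027927509 x 653.019541009577 696.9212129882461 rect ((675.1224365234375, -52.09117126464844), (42.189144134521484, 39.761634826660156), 3.096343517303467)
```

Call:
{"fn": "arm_command", "kwargs": {
  "moves": [
    [[0, 0, 0.003], 0],
    [[0, 0, 0.006], 0],
    [[0, 0, 0.009], 0],
    [[0, 0, 0.0115], 0],
    [[0, 0, 0.0115], 0]
  ]
}}

```text
time_s: 40.25
eef_pos: [0.6746, -0.0531, 0.1284]
tcp_rot: [-180.0, -0.0, 93.4]
ft_force: [-0.8, -0.4, -3.9]
width: 0.01
grasp_force: 68.5
```

Call:
{"fn": "arm_command", "kwargs": {
  "moves": [
    [[0, 0, 0.0005], 0],
    [[0, 0, 0.001], 0],
    [[0, 0, 0.001], 0],
    [[0, 0, 0.001], 0],
    [[0, 0, 0.001], 0]
  ]
}}

```text
time_s: 40.88
eef_pos: [0.6749, -0.0532, 0.1279]
tcp_rot: [180.0, 0.0, 93.4]
ft_force: [0.4, 0.3, -4.5]
width: 0.0103
grasp_force: 68.5
```

Call:
{"fn": "arm_command", "kwargs": {
  "moves": [
    [[0, 0, 0.0004], 0],
    [[0, 0, 0.0008], 0],
    [[0, 0, 0.0012], 0],
    [[0, 0, 0.0012], 0],
    [[0, 0, 0.0012], 0]
  ]
}}

```text
time_s: 41.5
eef_pos: [0.6751, -0.0532, 0.1276]
tcp_rot: [180.0, 0.0, 93.4]
ft_force: [-1.9, -0.2, 2.0]
width: 0.0104
grasp_force: 69.3
```

Base is on the plate. Release and rise straight up.

Call:
{"fn": "arm_command", "kwargs": {
  "moves": [
    [[0, 0, 0], 0],
    [[0, 0, 0], 0],
    [[0, 0, 0], 0],
    [[0, 0, 0], 0],
    [[0, 0, 0], 0]
  ],
  "claw": 0.6
}}

```text
time_s: 42.12
eef_pos: [0.6749, -0.0532, 0.1267]
tcp_rot: [180.0, 0.0, 93.4]
ft_force: [-0.1, 0.4, 0.3]
width: 0.0513
grasp_force: 0.0
```

Call:
{"fn": "arm_command", "kwargs": {
  "moves": [
    [[0, 0, -0.01], 0],
    [[0, 0, -0.04], 0],
    [[0, 0, -0.08], 0],
    [[0, 0, -0.12], 0],
    [[0, 0, -0.12], 0]
  ]
}}

```text
time_s: 42.75
eef_pos: [0.6773, -0.0536, 0.2533]
tcp_rot: [179.4, 0.1, 93.4]
ft_force: [-0.0, -0.4, -0.4]
width: 0.0512
grasp_force: 0.0
```

Call:
{"fn": "arm_command", "kwargs": {
  "moves": [
    [[-0.05, 0, 0], 0],
    [[-0.11, 0, 0], 0],
    [[-0.15, 0, 0], 0],
    [[-0.15, 0, 0], 0],
    [[-0.15, 0, 0], 0]
  ]
}}

```text
time_s: 43.38
eef_pos: [0.6836, -0.2024, 0.2458]
tcp_rot: [-179.9, -0.1, 93.4]
ft_force: [0.5, 0.0, 0.7]
width: 0.0513
grasp_force: 0.0
```

```bash
python3 - <<'E'
from h import *
from m import rect
s=snapshot('scene');w=snapshot('wrist');S=cloud(s)
rect(S,.64,.71,-.09,-.02,.135,.19,'post');rect(S,.56,.65,-.1,-.01,.12,.14,'face');rect(S,.645,.71,-.09,-.02,.07,.09,'base')
rect(S,.58,.63,-.15,.03,.088,.105,'spindle')
cv2.imwrite('pics/fin.png',np.hstack([cv2.resize(s['frame'][180:320,150:337],(400,300)),cv2.resize(w['frame'],(400,300))])[:,:,::-1])
E
```

```text
post 67 c [673.2 -52.2] size [10.7 11.3] ang 70.8 z [140.  172.8 185.9] mean [675.2 -51.9 169. ]
face 221 c [616.3 -54.3] size [63.  33.3] ang 9.1 z [123.6 130.5 132.9] mean [608.5 -55.8 129.6]
base 228 c [676.3 -52.4] size [49.4 40.1] ang 3.0 z [73.3 80.  84.6] mean [680.  -51.7  79.7]
spindle 333 c [605.3 -55.2] size [ 29.7 158.5] ang 4.5 z [88.5 93.1 97.7] mean [603.5 -19.8  93.2]
```

View pics/fin.png

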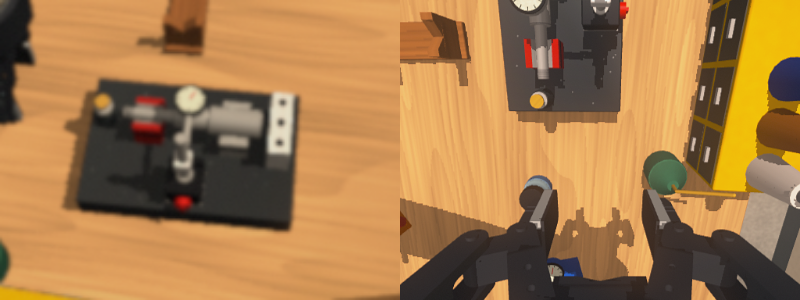

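The scene crop shows everything in place: dial face at (190,100) over the spindle's middle, base behind at (183,190), thick end facing the stop at (280,120). The gripper touches nothing. Handing in.

```bash
python3 -c "
from station import *
print(sign_off())"
```

```text
the job is handed in; nothing more can be done
None
```

The spindle lies level in both V-blocks, thick end about 10 mm from the stop, with the dial gauge upright behind it and its stylus over the middle; everything is released and the job was handed in at about 43 s of the 122 s allowed, no verdict returned.

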